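# Load the tube reader's V-rails and sort the tubes

### The arm

A 7-joint arm with a two-finger parallel gripper is mounted at the origin on a cart in front of the work surface, level with it; the furniture and walls round the work are solid. World frame = base frame: x ahead of the robot, y to its left, z up, the work surface at z = 0. Lengths are in m, angles in rad, forces in N, time in s.
With the tool pointing down it reaches from about 0.4 to 0.85 m from the base axis. Payload 10.4 kg.
Tool frame: the origin (TCP) lies between the finger pads; the fingertips stand 22 mm ahead of it and the grasp point (between the pads) lies 3 mm ahead of it; z points along the fingers, y is the line along which they close (so a half turn about z gives the same grasp; the last joint's range is limited). The gripper opens to 85 mm and grips with 20 to 120 N. Pads are 22 mm wide; open, the fingers measure 114 mm over their backs; the gripper's body (76 mm by 85 mm) begins 54 mm behind the grasp point. The pads swing forward as they close: fully open they stand 13 mm farther back than shut.
Start: joints at [1.1, 0.332, -0.065, 1.46, 0.022, 1.35, -0.088], TCP at [0.271, -0.563, 0.253] pointing down, gripper open.
Joint ranges: [-2.6, 2.6], [-0.5, 2.12], [-1.47, 1.34], [0.16, 2.42], [-1.27, 4.41], [0.06, 2.06], [-2.6, 2.6]. Speed limits (rad/s): [2.22, 2.22, 2.79, 2.79, 3.14, 3.14, 3.14].

### API

Orientations are given as a unit quaternion [x, y, z, w].
In Python, from workcell import manip, camera, ticket, boxes_of, outline_of gives the robot as it stands.
- The arm moves only by the tool carry_out, never from a script. Its argument "deltas" is a list of rows, each a list of 5 numbers: the shift along the tool's x, y, z as a fraction of full scale, then the turn about the tool's z as a fraction of full scale, then the opening, from -1 (shut) to 1 (fully open), so that 0 is half open. In form: [[tx, ty, tz, spin, gripper], ...]. A call has 1 to 20 rows; each row is the pose to reach, as a shift and turn from the pose commanded when the call began, along the tool's axes at that moment; what a row does not reach only later rows make up. Full scale, the value 1, is 150 mm for a shift and 30 degrees for a turn. A row lasts 1/8 s, in which the tool goes at most 62.5 mm and 10.7 degrees, less where a joint would pass 70% of its speed; a pose out of reach is approached as far as the arm can. A call with a number of a shift or a turn outside -1 to 1 is refused whole. A call with a gripper value outside its range is refused whole. The fingers move at their own pace and stop on an object; "force" is the grip in N (left out, the last holds). Time passes only in rows, so rows that repeat a pose let the fingers close. It gives the time, the measured TCP pose, the force, the opening and the grip force at its end, in the units of the state.
- manip.get_obs(): the state, without advancing time (a new reading comes with each control period).
- camera(name): name is "scene" or "side" or "wrist"; returns a dict with "img" (400x640x3 uint8, red, green, blue), "depth" (400x640 float32, m along the optical axis (not along the pixel's ray), 0 where there is no reading), "vertical_fov" (degrees; the focal length in pixels is half the picture's height over the tangent of half this angle, whatever the lens; pixels are square), "cx", "cy" (the principal point, pixels), "k1" (the pictures are not rectified: a ray, as slopes to the right and down, at radius r is drawn at 1 + k1 r^2 times it, then the intrinsics apply), "R" (3x3) and "t" (3): a world point X has camera coordinates R X + t. Camera axes: x right, y down, z forward; pixel columns grow to the right and rows downward; lengths in m; the calibration is good to about 2 mm. A picture is of the moment at which its call begins.
- ticket.hand_in(): hands the job in; it is judged then, once.
Trained networks look in a picture, given as the dict that the camera call returned (one of the last four; its "shot" number tells which), for a name from the list of things; names that differ only in an ending like _2 or _b are one class to them, and where a whole thing is asked for, a point or a joint stands for the part that bears it (a point fixed in the world has none). Each returns a list of dicts, best first, with "conf" (0 to 1); they miss things now and then, are a little off and sometimes report something else, mostly with a low value. They report only what shows in the picture. A call takes as long as a camera call. They do not tell look-alikes from the thing itself.
- boxes_of(query, picture): "position" ([x, y, z] in m, in world coordinates, good to about 4 mm: the middle of the surface that is visible of it).
- outline_of(query, picture): "region" (400x640 bool, what is visible of it).
The state is a dict: "clock": time; "joint_pos": joint angles; "joint_velocities": joint speeds; "tau": joint torques, N m; "position": TCP position; "ee_rot": TCP orientation; "ft_force": force on the tool from outside, world axes, zero at the start; "torque": the same for the moment, N m; "grip_width": opening from 0.0 (shut) to 1.0 (fully open); "grasp_force": force on a finger pad.
Only numpy, scipy, OpenCV 4.12 (cv2) and the standard library are available. Lean on these libraries where they do the work, as an engineer would, in place of code of your own. Each camera call takes 0.05 s, during which the arm holds its last target. There are 200 camera calls.

### The job

Get the tube reader ready: draw the yellow-collared blocking pin up out of its bore between the two V-rails and park it upright in the notch at the side of the bed. Then lay the two blue-capped sample tubes one in each V-rail and push each gently along its groove under the hood until it is fully home against the stop, and put every red-capped tube that is there into the red tray (the red ones may be done at any time).

Things in the scene. Friction and masses are not known exactly. Their poses are not given: they have to be found in the camera images.
- bed: loading bed, fixed: aluminium base plate 250 x 130 x 8 mm with two parallel grey V-rails, which run along its +x axis (roughly away from the robot) under a white reader hood to steel stops at their far ends. Origin under the middle of the base plate, x along the rails, z up. Rails lie at y = +30 and y = -30 mm, from x = -122 to +90; rail tops 36 mm above the worktop
- bore (a point): mouth of the bore in the dark boss midway between the rails, 38 mm above the worktop, in which the blocking pin stands at the start; axes as the bed's. Bore 14 mm wide, 30 mm deep. Each rail is 24 mm wide with a 90-degree V-groove along its top
- hood_mouth (a point): middle of the open front of the white hood (scanner head), half-way between the rails, at the height of the tubes' axes; axes as the bed's. The hood runs from here 84 mm along +x, is 130 mm wide, with 8 mm side walls; its roof is from 64 to 77 mm above the worktop, so nothing can be laid into the rails from above there
- home_left (a point): centre of a tube that lies in the left V-rail (robot's left) and touches the stop, 42.5 mm above the worktop, 6.5 mm above the rail top; axes as the bed's. The stop face is 55 mm further along +x. The hood starts 15 mm back (-x): 40 mm of a home tube stick out. A tube can be laid in from above with its centre about 87 mm back (the rail starts 157 mm back), then pushed
- home_right (a point): centre of a tube that lies in the right V-rail (robot's right) and touches the stop, 42.5 mm above the worktop, 6.5 mm above the rail top; axes as the bed's. The stop face is 55 mm further along +x. The hood starts 15 mm back (-x): 40 mm of a home tube stick out. A tube can be laid in from above with its centre about 87 mm back (the rail starts 157 mm back), then pushed
- notch (a point): parking notch: slot in the dark bracket on the robot's right of the bed. Point: middle of the slot at the bracket's top face, 38 mm above the worktop; axes as the bed's. Slot 18 mm wide, 30 mm deep, open at the top and to -x, closed 16 mm along +x; bracket 46 mm wide, 60 mm long. The parked pin stands upright, shaft in the slot, yellow collar resting on the bracket
- pin_collar (a point): blocking pin, loose, 90 mm tall, 0.12 kg: steel shaft (12 mm thick, 30 mm long) below, yellow collar (60 mm diameter, 14 mm thick), black upright grip (20 mm diameter, 46 mm tall) above. Point: centre of the collar's underside, z up along the pin. At the start it stands in the bore, collar on the boss, and the collar blocks both rails
- pin_grip (a point): middle of the pin's black upright grip, 40 mm above the collar's underside
- pin: the same pin; origin at the foot of the shaft, 30 mm under the collar
- blue_1 (a point): sample tube: smooth straight cylinder, 24 mm in diameter and 110 mm long over all, about 0.12 kg, white with a blue cap on both ends (26 mm long each, flush with the body; the two ends are alike); this point is its centre, its x axis runs along the tube; it lies on its side (centre 12 mm above the worktop at the start). Always there
- tube_blue_1: the same tube; origin on its underside, 12 mm below the centre as it lay at the start; it slides along a V-groove with a push of 1 to 4 N and stays where it is left
- blue_2 (a point): sample tube: smooth straight cylinder, 24 mm in diameter and 110 mm long over all, about 0.12 kg, white with a blue cap on both ends (26 mm long each, flush with the body; the two ends are alike); this point is its centre, its x axis runs along the tube; it lies on its side (centre 12 mm above the worktop at the start). Always there
- tube_blue_2: the same tube; origin on its underside, 12 mm below the centre as it lay at the start; it slides along a V-groove with a push of 1 to 4 N and stays where it is left
- red_1 (a point): sample tube: smooth straight cylinder, 24 mm in diameter and 110 mm long over all, about 0.12 kg, white with a red cap on both ends (26 mm long each, flush with the body; the two ends are alike); this point is its centre, its x axis runs along the tube; it lies on its side (centre 12 mm above the worktop at the start). One to three red-capped tubes are there
- tube_red_1: the same tube; origin on its underside, 12 mm below the centre as it lay at the start
- red_2 (a point): sample tube: smooth straight cylinder, 24 mm in diameter and 110 mm long over all, about 0.12 kg, white with a red cap on both ends (26 mm long each, flush with the body; the two ends are alike); this point is its centre, its x axis runs along the tube; it lies on its side (centre 12 mm above the worktop at the start). One to three red-capped tubes are there
- tube_red_2: the same tube; origin on its underside, 12 mm below the centre as it lay at the start
- red_3 (a point): sample tube: smooth straight cylinder, 24 mm in diameter and 110 mm long over all, about 0.12 kg, white with a red cap on both ends (26 mm long each, flush with the body; the two ends are alike); this point is its centre, its x axis runs along the tube; it lies on its side (centre 12 mm above the worktop at the start). One to three red-capped tubes are there
- tube_red_3: the same tube; origin on its underside, 12 mm below the centre as it lay at the start
- tray_in (a point): red open tray, fixed, outside 150 (its x) by 190 (its y) by 30 mm tall, walls 4 mm; this point is the centre of its inner floor, 4 mm above the worktop; tubes may lie in it in any direction
There are look-alikes about, which are no part of the job. What is shaped like the pin but pink, purple or white is not meant.

How it is judged:
On the way:
1. the blocking pin stands parked in the side notch (horizontal distance between pin_collar and notch below 0.012 m and z of pin_collar in the frame of notch between -0.004 and 0.005 m and angle between pin_collar's own z axis and vertical below 0.12 rad), for 0.2 s.
At the end, for the whole second after the job is handed in: Pin upright in the notch (axis within 12 mm of its point, tilt under 0.12 rad), collar on the bracket. Each blue tube in a V-rail (5 mm, 0.08 rad), within 4 mm of touching the stop. Every red tube present lies inside the red tray. All at rest (all of step 1 and linear speed of each of pin, tube_blue_1, tube_blue_2, tube_red_1, tube_red_2, tube_red_3 below 0.02 m/s and ((x of blue_1 in the frame of home_left between -0.004 and 0.004 m and y of blue_1 in the frame of home_left between -0.005 and 0.005 m and z of blue_1 in the frame of home_left between -0.005 and 0.005 m and angle between the x axis of blue_1 and the x axis of home_left, either way round below 0.08 rad) or (x of blue_1 in the frame of home_right between -0.004 and 0.004 m and y of blue_1 in the frame of home_right between -0.005 and 0.005 m and z of blue_1 in the frame of home_right between -0.005 and 0.005 m and angle between the x axis of blue_1 and the x axis of home_right, either way round below 0.08 rad)) and ((x of blue_2 in the frame of home_left between -0.004 and 0.004 m and y of blue_2 in the frame of home_left between -0.005 and 0.005 m and z of blue_2 in the frame of home_left between -0.005 and 0.005 m and angle between the x axis of blue_2 and the x axis of home_left, either way round below 0.08 rad) or (x of blue_2 in the frame of home_right between -0.004 and 0.004 m and y of blue_2 in the frame of home_right between -0.005 and 0.005 m and z of blue_2 in the frame of home_right between -0.005 and 0.005 m and angle between the x axis of blue_2 and the x axis of home_right, either way round below 0.08 rad)) and x of red_1 in the frame of tray_in between -0.071 and 0.071 m and y of red_1 in the frame of tray_in between -0.091 and 0.091 m and z of red_1 in the frame of tray_in between 0.005 and 0.04 m and angle between each of red_1, red_2, red_3's own x axis and vertical above 1.25 rad and x of red_2 in the frame of tray_in between -0.071 and 0.071 m and y of red_2 in the frame of tray_in between -0.091 and 0.091 m and z of red_2 in the frame of tray_in between 0.005 and 0.04 m and x of red_3 in the frame of tray_in between -0.071 and 0.071 m and y of red_3 in the frame of tray_in between -0.091 and 0.091 m and z of red_3 in the frame of tray_in between 0.005 and 0.04 m).
It fails at once if a blue-capped tube is pressed against the bed with more than 30 N (contact force between any of tube_blue_1, tube_blue_2 and bed above 30 N).
Of tube_red_1, tube_red_2, tube_red_3 only 1 to 3 are there at a start; the rules pass over those that are not, and their reading is None.
At some moment in a run one of tube_blue_1, tube_blue_2, tube_red_1, tube_red_2, tube_red_3 may be knocked a few centimetres aside while the robot is not near it.
It also fails if it takes over 210 s, if anything falls off the work surface, if the arm or the gripper's body presses on something with over 40 N, if the wrist force passes 120 N, or if a joint passes its speed limit or range.

## Working session

There is one attempt and no reset: what is moved stays moved. The work goes in short steps, Python scripts to look and compute and a tool call to move; the robot and the scene stay as the last step left them, time stands still between calls to the robot, and variables do not carry over. Pictures are saved under pics/ and viewed, at most 14 in all, crops included, and the job is handed in when it is done.

Besides the shell and the picture viewer there is one more tool, called after ">>>" by a JSON object that holds its "op" and its "data", one argument or row to a line. carry_out: Moves the arm, as the interface text tells. Its arguments: {"type":"object","properties":{"deltas":{"type":"array","items":{"type":"array","items":{"type":"number"}}},"force":{"type":"number"}},"required":["deltas"]}

```bash
mkdir -p pics; ls; cat > h.py <<'E'
import numpy as np, cv2
from workcell import manip, camera, ticket, boxes_of, outline_of
from scipy.spatial.transform import Rotation as Rot
def K(p):
    f=200/np.tan(np.radians(p["vertical_fov"])/2); return f
def cloud(p):
    h,w=p["depth"].shape; f=K(p); M=np.array([[f,0,p["cx"]],[0,f,p["cy"]],[0,0,1.]])
    v,u=np.mgrid[0:h,0:w]; x=(u-p["cx"])/f; y=(v-p["cy"])/f; a,b=x.copy(),y.copy()
    for _ in range(15):
        s=1+p["k1"]*(a*a+b*b); a,b=x/s,y/s
    d=p["depth"]; C=np.stack([a*d,b*d,d],-1)
    W=(C-p["t"])@p["R"]; W[d<=0]=np.nan
    return W
def save(p,n): cv2.imwrite(f"pics/{n}.png",p["img"][...,::-1])
def obs():
    o=manip.get_obs(); R=Rot.from_quat(o["ee_rot"]).as_matrix()
    print("t",round(o["clock"],2),"pos",np.round(o["position"],4),"x",np.round(R[:,0],3),"y",np.round(R[:,1],3),"z",np.round(R[:,2],3),"F",np.round(o["ft_force"],1),"w",round(o["grip_width"],3),"g",np.round(o["grasp_force"],1),"j",np.round(o["joint_pos"],2)); return o,R
E
python3 - <<'E'
from h import *
obs()
for n in ["scene","side","wrist"]:
    p=camera(n); save(p,n+"0")
    np.savez(f"{n}0.npz",**{k:v for k,v in p.items()})
    if n!="wrist":
        for q in ["bed","pin","pin_grip","notch","tube_blue_1","tube_red_1","tray_in","hood_mouth","bore"]:
            try:
                for r in boxes_of(q,p): print(n,q,round(r["conf"],2),np.round(r["position"],3))
            except Exception as e: print(q,e)
E
```

```text
pics
t 0.0 pos [ 0.2704 -0.5631  0.2525] x [ 0.901  0.433 -0.   ] y [ 0.433 -0.901 -0.001] z [-0.001  0.001 -1.   ] F [0.7 0.4 0.4] w 1.001 g 0.0 j [ 1.1   0.33 -0.06  1.46  0.02  1.35 -0.09]
scene bed 0.82 [0.548 0.004 0.026]
scene bed 0.73 [0.424 0.335 0.018]
scene pin 0.79 [ 0.618 -0.146  0.04 ]
scene pin 0.79 [0.619 0.36  0.048]
scene pin 0.72 [ 0.542 -0.016  0.049]
scene pin 0.59 [0.431 0.121 0.042]
scene pin_grip 0.97 [0.617 0.355 0.045]
scene pin_grip 0.75 [ 0.621 -0.142  0.042]
scene pin_grip 0.59 [0.43  0.119 0.045]
scene pin_grip 0.55 [ 0.536 -0.009  0.046]
scene pin_grip 0.43 [0.427 0.272 0.02 ]
scene notch 0.6 [ 0.55  -0.     0.027]
scene tube_blue_1 0.93 [0.567 0.197 0.018]
scene tube_blue_1 0.76 [0.427 0.335 0.02 ]
scene tube_red_1 0.63 [0.558 0.271 0.015]
scene tube_red_1 0.4 [0.567 0.195 0.018]
scene tray_in 0.89 [ 0.481 -0.282  0.004]
scene tray_in 0.43 [0.568 0.196 0.022]
scene hood_mouth 0.85 [ 0.543 -0.     0.026]
scene hood_mouth 0.21 [0.555 0.271 0.017]
scene bore 0.63 [0.546 0.    0.027]
side bed 0.66 [ 0.562 -0.001  0.027]
side pin 0.78 [0.621 0.358 0.05 ]
side pin 0.74 [0.429 0.126 0.04 ]
side pin 0.71 [ 0.538 -0.008  0.051]
side pin 0.57 [ 0.616 -0.147  0.04 ]
side pin 0.44 [0.567 0.198 0.018]
side pin_grip 0.81 [0.617 0.357 0.05 ]
side pin_grip 0.74 [ 0.572 -0.     0.031]
side pin_grip 0.63 [ 0.616 -0.147  0.044]
side pin_grip 0.57 [ 0.538 -0.015  0.048]
side pin_grip 0.57 [0.427 0.123 0.045]
side notch 0.75 [ 0.572 -0.001  0.031]
side notch 0.17 [0.556 0.267 0.018]
side tube_blue_1 0.83 [0.425 0.335 0.02 ]
side tube_blue_1 0.48 [0.567 0.196 0.017]
side tube_red_1 0.71 [0.424 0.272 0.018]
side tube_red_1 0.47 [0.56  0.272 0.021]
side tray_in 0.82 [ 0.478 -0.285  0.005]
side hood_mouth 0.68 [0.57  0.001 0.029]
side bore 0.62 [0.571 0.004 0.028]
```

View pics/scene0.png

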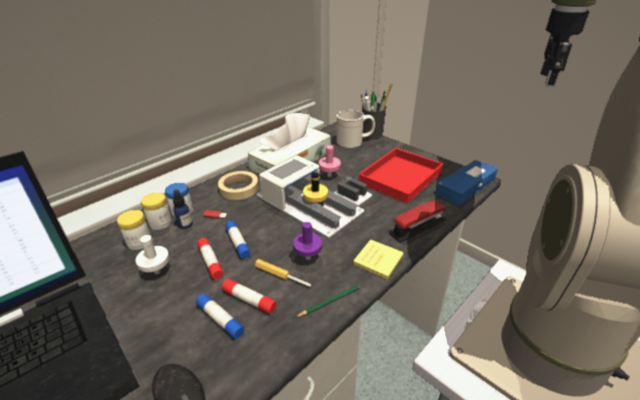

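View pics/side0.png

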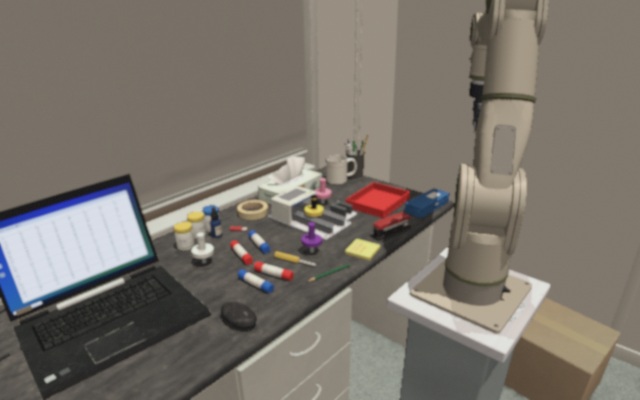

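The scene shows the yellow pin at (316,188) in the bed, the notch bracket at about (350,187), and the tray at (400,172). The blue tubes are at (236,240) and (219,314), the red tubes at (209,258) and (248,296). The purple, pink and white pins are decoys. Next I fit the geometry from the depth images.

```bash
cat >> h.py <<'E'
def masks(img):
    hsv=cv2.cvtColor(img,cv2.COLOR_RGB2HSV).astype(int); H,S,V=hsv[...,0],hsv[...,1],hsv[...,2]
    return dict(blue=(H>100)&(H<125)&(S>130)&(V>50),red=((H<6)|(H>174))&(S>150)&(V>60),yellow=(H>22)&(H<32)&(S>150)&(V>90))
def tubes(p,W=None):
    """find tubes: pairs of caps: white+cap regions via coloured blobs"""
    W=cloud(p) if W is None else W
    out=[]
    for c in ("blue","red"):
        m=masks(p["img"])[c]&(W[...,2]>0.004)&(W[...,2]<0.08)
        n,l,st,_=cv2.connectedComponentsWithStats(m.astype(np.uint8))
        bl=[np.nanmedian(W[l==i],0) for i in range(1,n) if st[i,4]>25]
        for i in range(len(bl)):
            for j in range(i):
                d=np.linalg.norm((bl[i]-bl[j])[:2])
                if .07<d<.1:
                    e=bl[i]-bl[j]; out.append((c,(bl[i]+bl[j])/2,np.degrees(np.arctan2(e[1],e[0]))%180,d))
    return out
E
python3 - <<'E'
from h import *
for n in ["scene","side","wrist"]:
    p={k:v for k,v in np.load(n+"0.npz").items()}
    W=cloud(p)
    for c,m,a,d in tubes(p,W): print(n,c,np.round(m,4),round(a,1),round(d,3))
    y=masks(p["img"])["yellow"]
    nn,l,st,ce=cv2.connectedComponentsWithStats(y.astype(np.uint8))
    for i in range(1,nn):
        if st[i,4]>25: print(n,"yellow",ce[i],np.round(np.nanmedian(W[l==i],0),4),np.round(np.nanmin(W[l==i],0),3),np.round(np.nanmax(W[l==i],0),3))
    if n=="scene":
        # hood roof & plate & rails top-down map
        s=(W[...,2]>0.055)&(W[...,2]<0.085)&(abs(W[...,1])<.12)&(W[...,0]>.45)&(W[...,0]<.8)
        print("camera",-p["R"].T@p["t"])
    # top-down render
    if n!="wrist":
        im=np.zeros((480,700,3),np.uint8)
        ok=np.isfinite(W[...,0]); P=W[ok]; C=p["img"][ok]
        o=np.argsort(P[:,2]); P=P[o];C=C[o]
        r=((0.80-P[:,0])/.001).astype(int); c=((0.42-P[:,1])/.001).astype(int)
        k=(r>0)&(r<479)&(c>0)&(c<699)&(P[:,2]<.12)
        for dr in (0,1):
            for dc in (0,1): im[r[k]+dr,c[k]+dc]=C[k]
        cv2.imwrite(f"pics/top_{n}.png",im[...,::-1])
E
```

```text
scene blue [0.5764 0.1915 0.0209] 162.4 0.094
scene blue [0.4336 0.3331 0.0215] 4.0 0.092
scene red [0.5693 0.265  0.0209] 164.3 0.095
scene red [0.4314 0.2725 0.0204] 15.4 0.089
scene yellow [314.15841584 193.52475248] [ 0.5379 -0.0104  0.0518] [ 0.518 -0.031  0.048] [0.572 0.008 0.07 ]
scene yellow [154.56666667 203.26666667] [0.748  0.2765 0.0714] [0.742 0.255 0.064] [0.779 0.299 0.073]
scene yellow [131.65432099 220.85185185] [0.7217 0.3417 0.0719] [0.712 0.315 0.064] [0.752 0.364 0.074]
scene yellow [273.21666667 267.25      ] [0.4529 0.1902 0.0149] [0.426 0.181 0.012] [0.49  0.202 0.017]
camera [0.00461549 0.51070162 0.56564785]
side blue [0.435  0.3382 0.0203] 4.2 0.094
side red [0.4333 0.2758 0.0197] 15.4 0.092
```

View pics/top_scene.png

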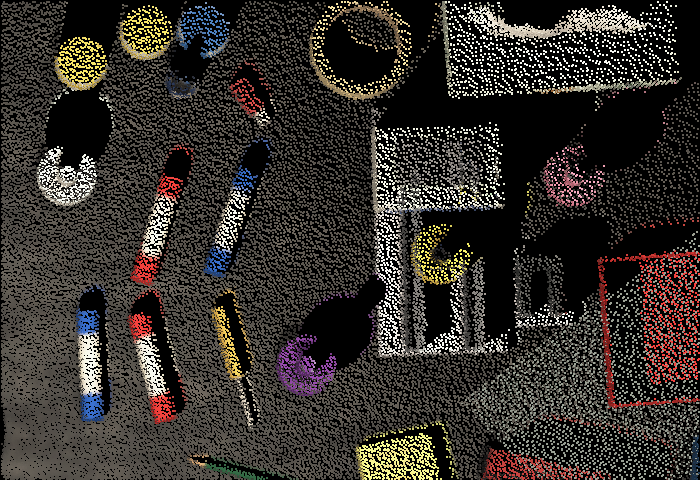

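View pics/wrist0.png

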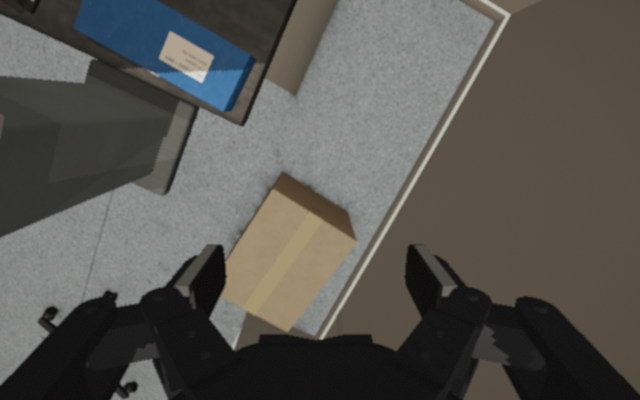

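The rectified top view puts the pin at roughly (0.547, -0.02), the notch bracket at about y = -0.12, and the bed yaw near +1.5°. The wrist picture shows only the floor and wall. I'll move over the bed for a close look.

>>> {"op": "carry_out", "data": {
  "deltas": [
    [0.3,-0.22,0,0.3,1],
    [0.6,-0.45,0,0.6,1],
    [0.91,-0.67,0,0.857,1],
    [0.91,-0.67,0,0.857,1],
    [0.91,-0.67,0,0.857,1]
  ]
}}

```text
clock: 1.68
position: [0.3499, -0.4141, 0.2536]
ee_rot: [1.0, -0.0, 0.0, 0.0]
ft_force: [-0.2, -0.5, -0.8]
grip_width: 1.003
grasp_force: 0.0
```

>>> {"op": "carry_out", "data": {
  "deltas": [
    [0.2,-0.33,0,0,1],
    [0.3,-0.66,0,0,1],
    [0.33,-1,0,0,1],
    [0.33,-1,0,0,1]
  ]
}}

```text
clock: 2.17
position: [0.4004, -0.2617, 0.2536]
ee_rot: [1.0, 0.001, 0.0, 0.0]
ft_force: [-0.6, -0.8, 0.3]
grip_width: 1.003
grasp_force: 0.0
```

>>> {"op": "carry_out", "data": {
  "deltas": [
    [0.1,-0.33,0,0,1],
    [0.2,-0.66,0,0,1],
    [0.3,-1,0,0,1],
    [0.3,-1,0,0,1]
  ]
}}

```text
clock: 2.68
position: [0.446, -0.112, 0.2536]
ee_rot: [1.0, 0.002, 0.0, -0.0]
ft_force: [0.9, -0.8, -0.3]
grip_width: 1.001
grasp_force: 0.0
```

```bash
python3 - <<'E'
from h import *
o,R=obs(); p=camera("wrist"); c=-p["R"].T@p["t"]
print("cam in tool",R.T@(c-o["position"]),"\n",R.T@p["R"].T)
save(p,"w1"); np.savez("w1.npz",**p)
E
```

```text
t 2.67 pos [ 0.446  -0.112   0.2536] x [1.    0.003 0.001] y [ 0.003 -1.    -0.   ] z [ 0.001  0.001 -1.   ] F [ 0.9 -0.8 -0.3] w 1.001 g 0.0 j [ 0.57 -0.01 -0.41  1.86 -0.01  1.3  -1.41]
cam in tool [ 7.04501143e-02 -9.81810589e-05 -1.19193981e-01] 
 [[-1.16817206e-03 -9.60856573e-01 -2.77043825e-01]
 [ 9.99998390e-01 -7.45062386e-04 -1.63249295e-03]
 [ 1.36217665e-03 -2.77045286e-01  9.60855897e-01]]
```

View pics/w1.png

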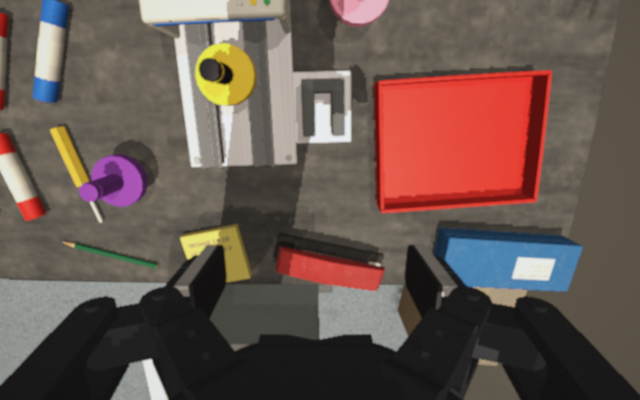

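The wrist view shows the pin collar at (225,74), the slot at (322,115), the plate corners at (196,163) and (295,160), and the tray at (460,140). Now I measure them metrically.

```bash
python3 - <<'E'
from h import *
p={k:v for k,v in np.load("w1.npz").items()}; W=cloud(p); m=masks(p["img"])
X,Y,Z=W[...,0],W[...,1],W[...,2]
# collar
c=m["yellow"]&(Z>.045)&(Z<.056)
pts=W[c][:,:2].astype(np.float32); print("collar circle",cv2.minEnclosingCircle(pts),np.nanmedian(Z[c]),len(pts))
# slot/bracket: points at z~.038 in y -.17..-.08
b=(abs(Z-.038)<.006)&(Y<-.085)&(Y>-.17)&(X>.45)&(X<.58)
r=cv2.minAreaRect(W[b][:,:2].astype(np.float32)); print("bracket",r,np.nanmedian(Z[b]))
# print occupancy by 4mm cells
g=np.zeros((20,18),int)
for x,y in W[b][:,:2]: g[int((x-.47)/.004)%20,int((-.085-y)/.004)%18]+=1
for i in range(19,-1,-1): print(f"{.47+.004*i:.3f}"," ".join(f"{v:3d}" for v in g[i]))
# plate
pl=(abs(Z-.008)<.004)&(Y<.06)&(Y>-.09)&(X>.42)&(X<.6)&(p["img"].min(-1)>90)
r=cv2.minAreaRect(W[pl][:,:2].astype(np.float32)); print("plate",r)
# rails tops z~36: fit edges
for x0 in (.46,.48,.50,.585):
    s=(abs(X-x0)<.004)&(abs(Z-.036)<.003)&(Y>-.085)&(Y<.05); y=np.sort(Y[s]); print(x0,"rail y",np.round(y[[0,-1]] if len(y) else [],4), np.round(np.unique(np.round(y/.003))*.003,3))
t=m["red"]&(Y<-.16)&(Z>.022)&(Z<.04); print("tray",cv2.minAreaRect(W[t][:,:2].astype(np.float32)))
for t in tubes(p,W): print(t)
# hood front
h=(Z>.05)&(Z<.085)&(X>.57)&(Y>-.1)&(Y<.07)&(p["img"].min(-1)>100); 
for y0 in np.arange(-.08,.05,.02):
    s=h&(abs(Y-y0)<.006)
    if s.any(): print("hood",round(y0,3),np.nanmin(X[s]),)
print("table z",np.nanmedian(Z[(X>.45)&(X<.55)&(Y>.06)&(Y<.1)]))
E
```

```text
collar circle ((0.548072874546051, -0.02041204459965229), 0.02956557832658291) 0.05065477867102082 2058
bracket ((0.5163940787315369, -0.11910324543714523), (0.06070176512002945, 0.04547123610973358), 1.5182970762252808) 0.03653752444118376
0.546   0   0   0   0   0   4   4   3   4   4   3   3   4   4   1   0   0   0
0.542   0   0   4  15  15  16  16  12  16  16  17  17  16  15   1   0   0   0
0.538   0   0   4  16  16  16  16  12  16  16  16  16  16  13   3   0   0   0
0.534   0   0   4  16  16  16  15  12  16  16  16  16  15  12   4   0   0   0
0.530   0   0   4  15  16  16  10   6   5   4   7  16  12  16   4   0   0   0
0.526   0   0   1  16  16  15   4   0   0   0   4  16  12  16   4   0   0   0
0.522   0   0   0  12  12  13   4   0   0   0   4  12  16  16   4   0   0   0
0.518   0   0   0  16  15  16   3   0   0   0   3   9  12  12   3   0   0   0
0.514   0   0   0  16  16  16   4   0   0   0   2  14  16  16   4   0   0   0
0.510   0   0   2  14  16  16   4   0   0   0   2  14  16  16   4   0   0   0
0.506   0   0   4  12  16  16   4   0   0   0   0  16  16  16   4   0   0   0
0
[... 1318 characters left out ...]
array([ 0.59217816, -0.01723974,  0.06895428]), np.float64(92.0776604547474), np.float64(0.0764162074795851))
('blue', array([0.57878317, 0.18316041, 0.01984411]), np.float64(161.36134702169048), np.float64(0.08498067931359866))
('red', array([0.57116257, 0.25253759, 0.01066502]), np.float64(163.99396167705558), np.float64(0.08443273612009372))
('red', array([0.43632343, 0.25968781, 0.01650228]), np.float64(13.133805895711589), np.float64(0.08365462221138037))
hood -0.08 0.5959464466407791
hood -0.06 0.5947377477576186
hood -0.04 0.5728532850053537
hood -0.02 0.5766142017610862
hood 0.0 0.5729378713014198
hood 0.02 0.5916544190268346
hood 0.04 0.5909890152389891
table z -0.001108060221593875
```

The measurements agree:
- **Bore:** (0.548, -0.0205)
- **Notch:** (0.517, -0.119)
- **Bed yaw:** about 0.03 rad
- **Rail axes at x = 0.5:** y = 0.008 and y = -0.052

Now I grip the pin.

>>> {"op": "carry_out", "data": {
  "deltas": [
    [0.3,-0.3,0.1,0,1],
    [0.6,-0.61,0.3,0,1],
    [0.68,-0.61,0.6,0,1],
    [0.68,-0.61,0.6,0,1]
  ],
  "force": 40
}}

```text
clock: 3.22
position: [0.5457, -0.0244, 0.1592]
ee_rot: [1.0, -0.001, -0.004, -0.0]
ft_force: [-0.7, -0.7, 0.3]
grip_width: 0.998
grasp_force: 0.0
```

```bash
python3 - <<'E'
from h import *
o,R=obs(); p=camera("wrist"); W=cloud(p); m=masks(p["img"])["yellow"]&(W[...,2]>.045)&(W[...,2]<.056)
print(cv2.minEnclosingCircle(W[m][:,:2].astype(np.float32)),m.sum())
k=(W[...,2]>.085)&(W[...,2]<.105)&(np.hypot(W[...,0]-.548,W[...,1]+.02)<.03); print(np.nanmedian(W[k],0),k.sum())
E
```

```text
t 3.23 pos [ 0.5457 -0.0244  0.1592] x [ 1.    -0.002 -0.007] y [-0.002 -1.    -0.001] z [-0.007  0.001 -1.   ] F [-0.7 -0.7  0.3] w 0.998 g 0.0 j [ 0.4   0.28 -0.51  1.76  0.15  1.14 -1.73]
((0.5490171313285828, -0.020046690478920937), 0.029554354026913643) 2979
[ 0.55077566 -0.02061059  0.09620324] 832
```

>>> {"op": "carry_out", "data": {
  "deltas": [
    [0.007,0,0.2,0,1],
    [0.007,0,0.4,0,1],
    [0.007,0,0.52,0,1],
    [0.007,0,0.52,0,1],
    [0.007,0,0.52,0,-0.5],
    [0.007,0,0.52,0,-1],
    [0.007,0,0.52,0,-1],
    [0.007,0,0.52,0,-1],
    [0.007,0,0.52,0,-1]
  ],
  "force": 50
}}

```text
clock: 4.4
position: [0.5483, -0.0221, 0.0857]
ee_rot: [1.0, -0.0, 0.0, -0.0]
ft_force: [0.2, 1.3, 4.8]
grip_width: 0.221
grasp_force: 48.7
```

>>> {"op": "carry_out", "data": {
  "deltas": [
    [0,0,-0.05,0,-1],
    [0,0,-0.12,0,-1],
    [0,0,-0.25,0,-1],
    [0,0,-0.4,0,-1],
    [0,0,-0.4,0,-1]
  ]
}}

```text
clock: 5.03
position: [0.5493, -0.0227, 0.1479]
ee_rot: [1.0, -0.001, 0.002, 0.001]
ft_force: [0.1, -0.7, -1.4]
grip_width: 0.217
grasp_force: 49.1
```

>>> {"op": "carry_out", "data": {
  "deltas": [
    [-0.05,0.2,0,0,-1],
    [-0.15,0.45,0,0,-1],
    [-0.21,0.657,0,0,-1],
    [-0.21,0.657,0,0,-1],
    [-0.21,0.657,0,0,-1]
  ]
}}

```text
clock: 5.65
position: [0.5164, -0.1204, 0.1452]
ee_rot: [1.0, -0.0, -0.0, -0.0]
ft_force: [-0.7, 0.4, -2.1]
grip_width: 0.217
grasp_force: 49.1
```

```bash
python3 - <<'E'
from h import *
o,R=obs(); p=camera("wrist"); W=cloud(p); m=masks(p["img"])["yellow"]&(W[...,2]>.08)&(W[...,2]<.14)
print(cv2.minEnclosingCircle(W[m][:,:2].astype(np.float32)),m.sum(),np.nanmedian(W[m],0))
save(p,"w2")
E
```

```text
t 5.65 pos [ 0.5164 -0.1204  0.1452] x [ 1.    -0.001 -0.   ] y [-0.001 -1.    -0.   ] z [-0.  0. -1.] F [-0.7  0.4 -2.1] w 0.217 g 49.1 j [ 0.55  0.25 -0.46  1.82  0.12  1.1  -1.53]
((0.5178859233856201, -0.12031532824039459), 0.02936992235481739) 3923 [ 0.53091256 -0.1204744   0.10995023]
```

View pics/w2.png

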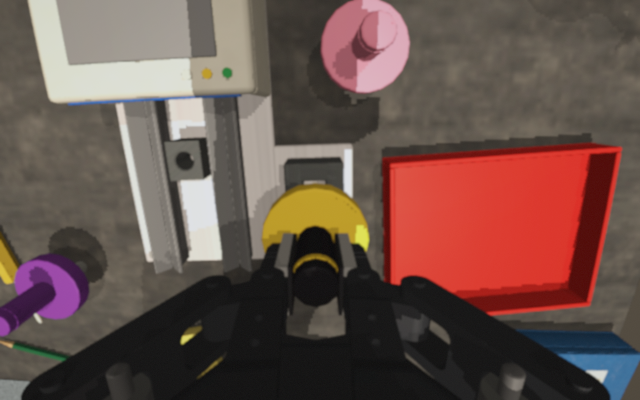

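The pin hangs upright over the bracket with its collar at (315,220), about 1 mm off in y. I lower it now.

>>> {"op": "carry_out", "data": {
  "deltas": [
    [0,-0.007,0.12,0,-1],
    [0,-0.007,0.24,0,-1],
    [0,-0.007,0.32,0,-1],
    [0,-0.007,0.36,0,-1],
    [0,-0.007,0.38,0,-1],
    [0,-0.007,0.39,0,-1],
    [0,-0.007,0.39,0,-1]
  ]
}}

```text
clock: 6.58
position: [0.5167, -0.1199, 0.0871]
ee_rot: [1.0, -0.001, 0.0, 0.0]
ft_force: [0.4, 0.1, -1.4]
grip_width: 0.218
grasp_force: 49.1
```

>>> {"op": "carry_out", "data": {
  "deltas": [
    [0,0,0.007,0,-1],
    [0,0,0.012,0,-1],
    [0,0,0.012,0,-1],
    [0,0,0.012,0,-0.4],
    [0,0,0.012,0,-0.2],
    [0,0,0.012,0,0],
    [0,0,0.012,0,0],
    [0,0,-0.2,0,0],
    [0,0,-0.6,0,0.3],
    [0,0,-0.9,0,0.3],
    [0,0,-0.9,0,0.3]
  ]
}}

```text
clock: 7.95
position: [0.5183, -0.1201, 0.2256]
ee_rot: [1.0, -0.0, 0.003, 0.001]
ft_force: [0.8, 0.7, -0.6]
grip_width: 0.646
grasp_force: 0.0
```

```bash
python3 - <<'E'
from h import *
o,R=obs(); p=camera("wrist"); W=cloud(p); Z=W[...,2]; y=masks(p["img"])["yellow"]&(W[...,1]<-.06); m=y&(Z>.043)&(Z<.058)
print(cv2.minEnclosingCircle(W[m][:,:2].astype(np.float32)),m.sum(),np.nanmedian(W[m],0),np.nanmedian(W[y],0))
A=W[m]; A=A-A.mean(0); print("normal",np.linalg.svd(A,full_matrices=False)[2][2])
s=camera("scene"); 
for t in tubes(s): print(t[0],np.round(t[1],4),round(t[2],1),round(t[3],3))
E
```

```text
t 7.95 pos [ 0.5183 -0.1201  0.2256] x [ 1.    -0.001  0.006] y [-0.001 -1.     0.002] z [ 0.006 -0.002 -1.   ] F [ 0.8  0.7 -0.6] w 0.646 g 0.0 j [ 0.56  0.17 -0.47  1.73  0.08  1.25 -1.5 ]
((0.5172993540763855, -0.1196020171046257), 0.02970855124294758) 1305 [ 0.52653936 -0.10772483  0.05044808] [ 0.52563943 -0.10845752  0.05049094]
normal [ 1.20431506e-03 -5.32009129e-04  9.99999133e-01]
blue [0.5764 0.1917 0.0211] 162.2 0.094
blue [0.4337 0.3331 0.0215] 3.8 0.091
red [0.5692 0.2652 0.0207] 164.4 0.094
red [0.4315 0.2726 0.0205] 15.5 0.089
```

The pin is parked at (0.517, -0.120) with its collar level and seated. Now the nearer blue tube.

>>> {"op": "carry_out", "data": {
  "deltas": [
    [0,-0.33,-0.1,0,1],
    [0,-0.66,-0.1,0,1],
    [0,-1,-0.1,0,1],
    [0,-1,-0.1,0,1]
  ]
}}

```text
clock: 8.55
position: [0.5156, 0.0347, 0.2355]
ee_rot: [1.0, 0.003, -0.001, -0.001]
ft_force: [-0.3, -0.1, -0.3]
grip_width: 1.004
grasp_force: 0.0
```

>>> {"op": "carry_out", "data": {
  "deltas": [
    [0,-0.33,0,0.2,1],
    [0,-0.66,0,0.4,1],
    [0,-1,0,0.6,1],
    [0,-1,0,0.6,1],
    [0,-1,0,0.6,1]
  ]
}}

```text
clock: 9.18
position: [0.5167, 0.1789, 0.2355]
ee_rot: [0.988, -0.157, -0.001, 0.001]
ft_force: [0.8, -0.3, 0.0]
grip_width: 1.004
grasp_force: 0.0
```

```bash
cat >> h.py <<'E'
def fit_tubes(p,W=None):
    """tube axis from network outline + cylinder top: colour-agnostic centre from caps' extents"""
    W=cloud(p) if W is None else W
    out=[]
    mk=masks(p["img"]); Z=W[...,2]
    hsv=cv2.cvtColor(p["img"],cv2.COLOR_RGB2HSV)
    for c,m,a,d in tubes(p,W):
        u=np.array([np.cos(np.radians(a)),np.sin(np.radians(a))])
        D=W[...,:2]-m[:2]; s=D@u; n=D@np.array([-u[1],u[0]])
        k=(abs(s)<.07)&(abs(n)<.02)&(Z>m[2]-.012)&(Z<m[2]+.012)
        k&=mk[c]|((hsv[...,1]<70)&(hsv[...,2]>70))
        if k.sum()<30: continue
        P=W[k]; pc=cv2.minAreaRect(P[:,:2].astype(np.float32))
        (x,y),(w,h),ang=pc
        if w<h: ang+=90
        out.append((c,np.round([x,y],4),round(ang%180,1),np.round([w,h],3),round(float(np.percentile(P[:,2],95)),4)))
    return out
E
python3 - <<'E'
from h import *
o,R=obs(); p=camera("wrist"); save(p,"w3")
for t in fit_tubes(p): print(t)
for t in tubes(p): print(t)
E
```

```text
t 9.18 pos [0.5167 0.1789 0.2355] x [ 0.951 -0.31  -0.001] y [-0.31  -0.951  0.002] z [-0.002 -0.001 -1.   ] F [ 0.8 -0.3  0. ] w 1.004 g 0.0 j [ 0.15  0.23 -0.65  1.67  0.15  1.29 -2.41]
('blue', array([0.5799, 0.1895]), 162.1, array([0.023, 0.109]), 0.0229)
('blue', array([0.4374, 0.3301]), 2.6, array([0.11 , 0.023]), 0.0229)
('red', array([ 0.4853, -0.1826]), 175.4, array([0.021, 0.124]), 0.0271)
('red', array([0.5733, 0.2635]), 163.8, array([0.023, 0.109]), 0.0229)
('red', array([0.4355, 0.2678]), 14.5, array([0.11 , 0.023]), 0.0228)
('blue', array([0.57982724, 0.18913446, 0.02078957]), np.float64(161.4937887877553), np.float64(0.08530515851521298))
('blue', array([0.43903051, 0.32602054, 0.01988388]), np.float64(2.9252663248395834), np.float64(0.08825189976490687))
('red', array([ 0.49256648, -0.18236133,  0.01656891]), np.float64(3.9686123082977645), np.float64(0.08698530087455959))
('red', array([0.57265122, 0.26111482, 0.0207027 ]), np.float64(163.31661717571296), np.float64(0.08511407785039322))
('red', array([0.43686292, 0.26472809, 0.02026932]), np.float64(14.816305501963257), np.float64(0.08638925493497861))
```

View pics/w3.png

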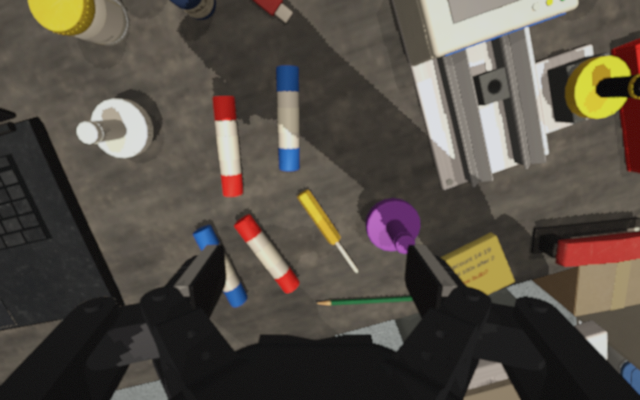

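The wrist view shows four tubes: blue at (288,118) and (220,265), red at (228,145) and (266,253). The pin is parked at (600,88). I align over the first blue tube half open, because a red one lies close by.

>>> {"op": "carry_out", "data": {
  "deltas": [
    [0.2,-0.1,0.2,0,0.1],
    [0.38,-0.2,0.5,0,0.1],
    [0.38,-0.2,0.8,0,0.1],
    [0.38,-0.2,1,0,0.1],
    [0.38,-0.2,1,0,0.1],
    [0.38,-0.2,1,0,0.1]
  ]
}}

```text
clock: 9.98
position: [0.5811, 0.1903, 0.0881]
ee_rot: [0.988, -0.157, 0.001, -0.0]
ft_force: [0.2, -0.1, 0.4]
grip_width: 0.545
grasp_force: 0.0
```

```bash
python3 - <<'E'
from h import *
o,R=obs(); p=camera("wrist")
for t in fit_tubes(p): 
    d=np.r_[t[1],0]-np.r_[o["position"][:2],0]; print(t,"tool d",np.round(R.T@d/.15,3))
E
```

```text
t 9.97 pos [0.5811 0.1903 0.0881] x [ 0.95  -0.311  0.001] y [-0.311 -0.95  -0.001] z [ 0.001  0.    -1.   ] F [ 0.2 -0.1  0.4] w 0.545 g 0.0 j [ 0.07  0.51 -0.59  1.65  0.32  1.07 -2.5 ]
('blue', array([0.5803, 0.1895]), 161.9, array([0.024, 0.109]), 0.0226) tool d [-0.003  0.007 -0.   ]
```

>>> {"op": "carry_out", "data": {
  "deltas": [
    [0,0.007,0.2,0,0.1],
    [0,0.007,0.35,0,0.1],
    [0,0.007,0.4,0,0.1],
    [0,0.007,0.4,0,0.1],
    [0,0.007,0.4,0,-0.6],
    [0,0.007,0.4,0,-1],
    [0,0.007,0.4,0,-1],
    [0,0.007,0.4,0,-1],
    [0,0.007,0.4,0,-1]
  ],
  "force": 40
}}

```text
clock: 11.15
position: [0.5807, 0.1903, 0.0282]
ee_rot: [0.988, -0.157, 0.001, -0.0]
ft_force: [-1.5, -1.1, 6.7]
grip_width: 0.262
grasp_force: 39.0
```

>>> {"op": "carry_out", "data": {
  "deltas": [
    [0,0,-0.1,0,-1],
    [0,0,-0.4,0,-1],
    [0,0,-0.8,0,-1],
    [0,0,-1,0,-1],
    [0,0,-1,0,-1]
  ]
}}

```text
clock: 11.78
position: [0.5811, 0.1907, 0.1804]
ee_rot: [0.988, -0.157, 0.002, -0.001]
ft_force: [-0.8, -0.2, -1.4]
grip_width: 0.262
grasp_force: 39.5
```

>>> {"op": "carry_out", "data": {
  "deltas": [
    [0,0.3,0,-0.2,-1],
    [0,0.6,0,-0.4,-1],
    [0,1,0,-0.66,-1],
    [0,1,0,-0.66,-1],
    [0,1,0,-0.66,-1]
  ]
}}

```text
clock: 12.4
position: [0.533, 0.0474, 0.1763]
ee_rot: [1.0, 0.015, -0.0, -0.0]
ft_force: [0.7, 0.8, -0.9]
grip_width: 0.268
grasp_force: 39.7
```

```bash
cat >> h.py <<'E'
def rails(W):
    X,Y,Z=W[...,0],W[...,1],W[...,2]; res={}
    for nm,yc in (("L",.0085),("R",-.0515)):
        pts=[]
        for x0 in np.arange(.45,.58,.005):
            s=(abs(X-x0)<.004)&(abs(Y-(yc+(x0-.52)*.03))<.02)&(abs(Z-.0355)<.0025)
            y=Y[s]
            if len(y)>6 and y.max()-y.min()>.018 and y.max()-y.min()<.03: pts.append((x0,(np.percentile(y,3)+np.percentile(y,97))/2))
        if len(pts)>3:
            pts=np.array(pts); f=np.polyfit(pts[:,0]-.52,pts[:,1],1); res[nm]=(np.round(f,4),len(pts),np.round(np.std(np.polyval(f,pts[:,0]-.52)-pts[:,1]),4))
    return res
E
python3 - <<'E'
from h import *
o,R=obs(); p=camera("wrist"); save(p,"w4"); W=cloud(p); print(rails(W))
p1={k:v for k,v in np.load("w1.npz").items()}; print(rails(cloud(p1)))
for t in tubes(p,W): print(t)
E
```

```text
t 12.4 pos [0.533  0.0474 0.1763] x [ 1.     0.029 -0.001] y [ 0.029 -1.    -0.   ] z [-0.001  0.    -1.   ] F [ 0.7  0.8 -0.9] w 0.268 g 39.7 j [ 0.39  0.26 -0.65  1.77  0.17  1.17 -1.84]
{'L': (array([0.0298, 0.0088]), 10, np.float64(0.0001)), 'R': (array([ 0.031 , -0.0506]), 19, np.float64(0.0002))}
{'L': (array([0.0315, 0.0087]), 17, np.float64(0.0003)), 'R': (array([ 0.03  , -0.0514]), 19, np.float64(0.0002))}
('blue', array([0.43867242, 0.32366756, 0.01907106]), np.float64(3.409952322095961), np.float64(0.0868557604055146))
('red', array([0.57245417, 0.25814191, 0.02009   ]), np.float64(163.55625681143627), np.float64(0.08544075661857846))
('red', array([0.43733308, 0.26214557, 0.01920867]), np.float64(14.87501189736426), np.float64(0.08612620913745353))
```

View pics/w4.png

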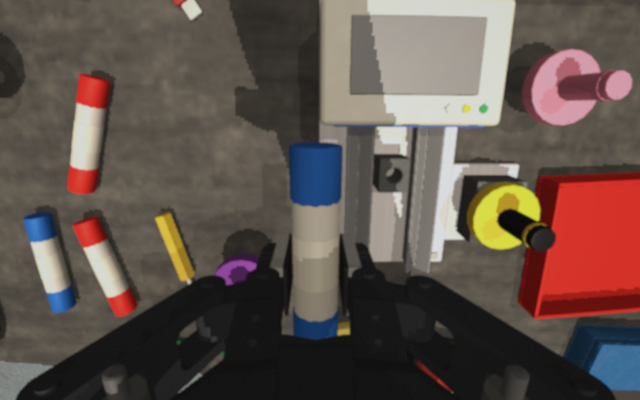

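The tube is held lengthwise under the gripper, from (316,160) to (316,320), and the rails are clear. I move over the left rail.

>>> {"op": "carry_out", "data": {
  "deltas": [
    [-0.08,0.15,0.1,0,-1],
    [-0.154,0.257,0.3,0,-1],
    [-0.154,0.257,0.5,0,-1],
    [-0.154,0.257,0.6,0,-1],
    [-0.154,0.257,0.6,0,-1],
    [-0.154,0.257,0.6,0,-1]
  ]
}}

```text
clock: 13.2
position: [0.5123, 0.0089, 0.0878]
ee_rot: [1.0, 0.016, 0.001, -0.0]
ft_force: [-0.0, -0.3, -0.5]
grip_width: 0.258
grasp_force: 39.8
```

```bash
cat >> h.py <<'E'
def heldtube(p,W,o,R,col="blue",zlo=.02,zhi=.14,rad=.07,ylim=None):
    """axis of the tube near TCP: line through top points of caps"""
    m=masks(p["img"])[col]&(W[...,2]>zlo)&(W[...,2]<zhi)&(np.hypot(W[...,0]-o["position"][0],W[...,1]-o["position"][1])<rad)
    if ylim: m&=(W[...,1]>ylim[0])&(W[...,1]<ylim[1])
    P=W[m]; s=(P-o["position"])@R[:,0]; q=(P-o["position"])@R[:,1]
    for nm,k in (("front",s>.02),("rear",s<-.02)):
        if k.sum()>20: print(nm,"s",np.round(np.percentile(s[k],[1,99]),4),"lat",np.round(np.percentile(q[k],[2,98]),4),np.round(np.percentile(q[k],[2,98]).mean(),4),"ztop",np.round(np.percentile(P[k,2],97),4),k.sum())
E
python3 - <<'E'
from h import *
o,R=obs(); p=camera("wrist"); W=cloud(p); print(rails(W)); heldtube(p,W,o,R)
x=o["position"]; print("rail err y",.0088+.03*(x[0]-.52)-x[1])
E
```

```text
t 13.2 pos [0.5123 0.0089 0.0878] x [1.    0.031 0.001] y [ 0.031 -1.    -0.   ] z [ 0.001  0.    -1.   ] F [-0.  -0.3 -0.5] w 0.258 g 39.8 j [ 0.43  0.31 -0.61  1.91  0.21  0.98 -1.81]
{'R': (array([ 0.0324, -0.0508]), 13, np.float64(0.0002))}
front s [0.0301 0.0544] lat [-0.0105  0.0107] 0.0001 ztop 0.0825 3016
rear s [-0.0427 -0.0304] lat [-0.0111  0.0109] -0.0001 ztop 0.0823 759
rail err y -0.00037099679706211613
```

>>> {"op": "carry_out", "data": {
  "deltas": [
    [0,0,0.08,0,-1],
    [0,0,0.14,0,-1],
    [0,0,0.17,0,-1],
    [0,0,0.185,0,-1],
    [0,0,0.185,0,-1]
  ]
}}

```text
clock: 13.88
position: [0.5116, 0.0082, 0.0591]
ee_rot: [1.0, 0.015, 0.0, -0.0]
ft_force: [-0.0, 0.3, -1.0]
grip_width: 0.262
grasp_force: 39.8
```

>>> {"op": "carry_out", "data": {
  "deltas": [
    [0,0,0.002,0,-0.45],
    [0,0,0.002,0,-0.3],
    [0,0,0.002,0,-0.15],
    [0,0,0.002,0,-0.1],
    [0,0,-0.2,0,-0.1],
    [0,0,-0.5,0,-0.1],
    [0,0,-0.5,0,-0.1]
  ]
}}

```text
clock: 14.75
position: [0.5136, 0.0084, 0.1373]
ee_rot: [1.0, 0.015, 0.003, 0.0]
ft_force: [-1.3, 0.2, -1.0]
grip_width: 0.451
grasp_force: 0.0
```

```bash
python3 - <<'E'
from h import *
o,R=obs(); p=camera("wrist"); W=cloud(p); heldtube(p,W,o,R,zhi=.08)
x=o["position"]; print("rail err y",.0088+.03*(x[0]-.52)-x[1])
E
```

```text
t 14.75 pos [0.5136 0.0084 0.1373] x [1.    0.03  0.006] y [ 0.03  -1.     0.001] z [ 0.006 -0.001 -1.   ] F [-1.3  0.2 -1. ] w 0.451 g 0.0 j [ 0.46  0.24 -0.63  1.87  0.16  1.07 -1.77]
front s [0.0279 0.0519] lat [-0.0108  0.0097] -0.0005 ztop 0.0536 1139
rear s [-0.0569 -0.0336] lat [-0.0107  0.0101] -0.0003 ztop 0.0534 790
rail err y 0.00023311521617266732
```

The tube is seated in the left rail, with its axis on the groove. I go behind it with closed fingers.

>>> {"op": "carry_out", "data": {
  "deltas": [
    [-0.3,0,0,0,-1],
    [-0.58,0,0,0,-1],
    [-0.58,0,0,0,-1],
    [-0.58,0,0.2,0,-1],
    [-0.58,0,0.4,0,-1],
    [-0.58,0,0.49,0,-1],
    [-0.58,0,0.49,0,-1],
    [-0.58,0,0.49,0,-1]
  ]
}}

```text
clock: 15.8
position: [0.4253, 0.0056, 0.0613]
ee_rot: [1.0, 0.015, 0.001, -0.0]
ft_force: [-0.1, -0.4, 1.1]
grip_width: -0.002
grasp_force: 0.0
```

```bash
python3 - <<'E'
from h import *
o,R=obs(); p=camera("wrist"); W=cloud(p); heldtube(p,W,o,R,zhi=.08,rad=.15)
E
```

```text
t 15.8 pos [0.4253 0.0056 0.0613] x [1.    0.031 0.001] y [ 0.031 -1.     0.   ] z [ 0.001  0.    -1.   ] F [-0.1 -0.4  1.1] w -0.002 g 0.0 j [ 0.5   0.17 -0.65  2.14  0.14  0.87 -1.77]
front s [0.0319 0.0558] lat [-0.0106  0.0102] -0.0002 ztop 0.0534 2669
```

>>> {"op": "carry_out", "data": {
  "deltas": [
    [0.07,0,0,0,-1],
    [0.12,0,0,0,-1],
    [0.16,0,0,0,-1],
    [0.22,0,0,0,-1],
    [0.28,0,0,0,-1],
    [0.34,0,0,0,-1],
    [0.4,0,0,0,-1],
    [0.46,0,0,0,-1],
    [0.52,0,0,0,-1],
    [0.58,0,0,0,-1],
    [0.64,0,0,0,-1],
    [0.68,0,0,0,-1],
    [0.68,0,0,0,-1]
  ]
}}

```text
clock: 17.48
position: [0.527, 0.0087, 0.0606]
ee_rot: [1.0, 0.015, 0.0, -0.0]
ft_force: [-0.1, 0.2, -0.1]
grip_width: -0.001
grasp_force: 0.0
```

```bash
python3 - <<'E'
from h import *
o,R=obs(); p=camera("wrist"); W=cloud(p); heldtube(p,W,o,R,zhi=.08,rad=.15)
X,Y,Z=W[...,0],W[...,1],W[...,2]
for y0 in (-.08,-.06,-.03,0,.02,.04):
    s=(abs(Y-y0)<.004)&(Z>.062)&(Z<.08)&(X>.57)&(X<.65)&(p["img"].min(-1)>60)
    if s.sum(): print(y0,np.percentile(X[s],2))
E
```

```text
t 17.48 pos [0.527  0.0087 0.0606] x [1.   0.03 0.  ] y [ 0.03 -1.   -0.  ] z [ 0.  0. -1.] F [-0.1  0.2 -0.1] w -0.001 g 0.0 j [ 0.42  0.38 -0.6   1.89  0.26  0.94 -1.85]
front s [0.0203 0.0651] lat [-0.0177  0.0757] 0.029 ztop 0.0702 2185
-0.08 0.5962157077735173
-0.06 0.5948960691614297
-0.03 0.5941344687607211
0 0.5929326840833066
0.02 0.5921800162454669
0.04 0.592538691840876
```

>>> {"op": "carry_out", "data": {
  "deltas": [
    [0.02,0,0,0,-1],
    [0.04,0,0,0,-1],
    [0.06,0,0,0,-1],
    [0.075,0,0,0,-1],
    [0.075,0,0,0,-1]
  ]
}}

```text
clock: 18.15
position: [0.538, 0.0089, 0.0606]
ee_rot: [1.0, 0.015, 0.0, 0.0]
ft_force: [-1.0, -0.1, 0.1]
grip_width: 0.002
grasp_force: 0.0
```

>>> {"op": "carry_out", "data": {
  "deltas": [
    [0.007,0,0,0,-1],
    [0.014,0,0,0,-1],
    [0.014,0,0,0,-1]
  ]
}}

```text
clock: 18.52
position: [0.5399, 0.009, 0.0606]
ee_rot: [1.0, 0.015, 0.0, 0.0]
ft_force: [-1.8, 0.7, 0.8]
grip_width: 0.002
grasp_force: 0.6
```

>>> {"op": "carry_out", "data": {
  "deltas": [
    [0.007,0,0,0,-1],
    [0.007,0,0,0,-1]
  ]
}}

```text
clock: 18.77
position: [0.541, 0.0091, 0.0606]
ee_rot: [1.0, 0.015, 0.0, 0.0]
ft_force: [-0.7, 0.7, 0.7]
grip_width: 0.0
grasp_force: 0.5
```

>>> {"op": "carry_out", "data": {
  "deltas": [
    [0.007,0,0,0,-1],
    [0.007,0,0,0,-1]
  ]
}}

```text
clock: 19.02
position: [0.5414, 0.0091, 0.0604]
ee_rot: [1.0, 0.015, -0.001, 0.0]
ft_force: [-5.5, 0.1, 2.9]
grip_width: 0.003
grasp_force: 2.6
```

```bash
python3 - <<'E'
from h import *
o,R=obs(); p=camera("wrist"); W=cloud(p); heldtube(p,W,o,R,zhi=.058,rad=.15,ylim=(-.01,.03))
E
```

```text
t 19.02 pos [0.5414 0.0091 0.0604] x [ 1.     0.03  -0.001] y [ 0.03 -1.    0.  ] z [-0.001 -0.    -1.   ] F [-5.5  0.1  2.9] w 0.003 g 2.6 j [ 0.4   0.41 -0.59  1.85  0.28  0.96 -1.85]
front s [0.0202 0.0358] lat [-0.0108  0.0099] -0.0005 ztop 0.0533 1592
```

>>> {"op": "carry_out", "data": {
  "deltas": [
    [0.005,0,0,0,-1],
    [0.005,0,0,0,-1]
  ]
}}

```text
clock: 19.32
position: [0.5414, 0.009, 0.0603]
ee_rot: [1.0, 0.015, -0.002, 0.0]
ft_force: [-7.9, -0.2, 6.1]
grip_width: -0.002
grasp_force: 4.3
```

Tube 1 is home: the force rises with no motion, at the predicted position. I back off and go to the second blue tube.

>>> {"op": "carry_out", "data": {
  "deltas": [
    [-0.1,0,0,0,-1],
    [-0.2,0,-0.2,0,-1],
    [-0.3,0,-0.6,0,-0.5],
    [-0.4,0,-1,0,0],
    [-0.4,0,-1,0,0]
  ]
}}

```text
clock: 19.95
position: [0.4848, 0.0074, 0.2154]
ee_rot: [1.0, 0.015, 0.004, 0.001]
ft_force: [0.7, 0.2, -1.1]
grip_width: 0.5
grasp_force: 0.0
```

>>> {"op": "carry_out", "data": {
  "deltas": [
    [-0.1,-0.33,0,0,0],
    [-0.2,-0.66,0,0,0],
    [-0.3,-1,0,0,0],
    [-0.3,-1,0,0,0]
  ]
}}

```text
clock: 20.45
position: [0.4319, 0.1597, 0.2104]
ee_rot: [1.0, 0.019, 0.0, -0.0]
ft_force: [0.3, -1.1, -0.1]
grip_width: 0.503
grasp_force: 0.0
```

>>> {"op": "carry_out", "data": {
  "deltas": [
    [0,-0.33,0,0,0],
    [0,-0.66,0,0,0],
    [0,-1,0,0,0],
    [0,-1,0,0,0]
  ]
}}

```text
clock: 20.95
position: [0.4276, 0.3091, 0.2098]
ee_rot: [1.0, 0.018, -0.001, -0.001]
ft_force: [0.3, -0.9, -0.2]
grip_width: 0.504
grasp_force: 0.0
```

```bash
cat >> h.py <<'E'
def report(p=None):
    o,R=obs(); p=p or camera("wrist"); W=cloud(p); yaw=np.degrees(np.arctan2(R[1,0],R[0,0]))
    for t in fit_tubes(p,W):
        d=np.r_[t[1]-o["position"][:2],0]; dy=(t[2]-yaw+90)%180-90
        print(t,"move tx,ty",np.round((R.T@d)[:2]/.15,3),"spin",round(-dy/30,3))
    return p,W,o,R
E
python3 - <<'E'
from h import *
p,W,o,R=report(); save(p,"w5")
E
```

```text
t 20.95 pos [0.4276 0.3091 0.2098] x [ 0.999  0.036 -0.002] y [ 0.036 -0.999 -0.002] z [-0.002  0.002 -1.   ] F [ 0.3 -0.9 -0.2] w 0.504 g 0.0 j [ 0.09  0.26 -0.92  1.74  0.22  1.25 -2.41]
('blue', array([0.437 , 0.3308]), 3.0, array([0.109, 0.024]), 0.0227) move tx,ty [ 0.068 -0.142] spin -0.032
('red', array([0.4345, 0.2686]), 14.4, array([0.11 , 0.024]), 0.0227) move tx,ty [0.037 0.272] spin -0.412
```

>>> {"op": "carry_out", "data": {
  "deltas": [
    [0.068,-0.142,0.2,-0.032,0],
    [0.068,-0.142,0.5,-0.032,0],
    [0.068,-0.142,0.8,-0.032,0],
    [0.068,-0.142,0.9,-0.032,0],
    [0.068,-0.142,0.9,-0.032,0]
  ]
}}

```text
clock: 21.62
position: [0.4386, 0.3264, 0.0755]
ee_rot: [1.0, 0.023, -0.0, 0.0]
ft_force: [0.3, 0.3, 0.5]
grip_width: 0.5
grasp_force: 0.0
```

```bash
python3 - <<'E'
from h import *
report()
E
```

```text
t 21.62 pos [0.4386 0.3264 0.0755] x [ 0.999  0.046 -0.001] y [ 0.046 -0.999  0.001] z [-0.001 -0.001 -1.   ] F [0.3 0.3 0.5] w 0.5 g 0.0 j [-0.04  0.47 -0.82  1.82  0.4   1.03 -2.54]
('blue', array([0.4366, 0.3309]), 3.2, array([0.11 , 0.024]), 0.0226) move tx,ty [-0.012 -0.031] spin -0.019
('red', array([0.4414, 0.2705]), 14.7, array([0.096, 0.023]), 0.0226) move tx,ty [0.002 0.373] spin -0.402
```

>>> {"op": "carry_out", "data": {
  "deltas": [
    [-0.01,-0.03,0,-0.15,0],
    [-0.01,-0.03,0,-0.15,0],
    [-0.01,-0.03,0.1,-0.15,0],
    [-0.01,-0.03,0.2,-0.15,0],
    [-0.01,-0.03,0.2,-0.15,0]
  ]
}}

```text
clock: 22.3
position: [0.4356, 0.331, 0.0438]
ee_rot: [0.998, 0.063, -0.001, 0.001]
ft_force: [0.9, -0.4, 0.4]
grip_width: 0.502
grasp_force: 0.0
```

```bash
python3 - <<'E'
from h import *
report()
E
```

```text
t 22.3 pos [0.4356 0.331  0.0438] x [ 0.992  0.125 -0.003] y [ 0.125 -0.992  0.001] z [-0.002 -0.002 -1.   ] F [ 0.9 -0.4  0.4] w 0.502 g 0.0 j [-0.06  0.52 -0.81  1.84  0.45  0.98 -2.51]
('blue', array([0.4366, 0.3306]), 3.0, array([0.11 , 0.024]), 0.0226) move tx,ty [0.006 0.003] spin 0.14
('red', array([0.4345, 0.269 ]), 14.8, array([0.11 , 0.023]), 0.0225) move tx,ty [-0.059  0.409] spin -0.254
```

>>> {"op": "carry_out", "data": {
  "deltas": [
    [0,0,0.06,0,0],
    [0,0,0.105,0,0],
    [0,0,0.105,0,0],
    [0,0,0.105,0,-0.6],
    [0,0,0.105,0,-1],
    [0,0,0.105,0,-1],
    [0,0,0.105,0,-1],
    [0,0,0.105,0,-1]
  ]
}}

```text
clock: 23.35
position: [0.4367, 0.3319, 0.0301]
ee_rot: [0.998, 0.063, 0.0, -0.0]
ft_force: [-1.0, -1.4, 5.0]
grip_width: 0.26
grasp_force: 38.7
```

>>> {"op": "carry_out", "data": {
  "deltas": [
    [0,0,-0.1,0,-1],
    [0,0,-0.4,0,-1],
    [0,0,-0.8,0,-1],
    [0,0,-1,0,-1],
    [0,0,-1,0,-1]
  ]
}}

```text
clock: 23.98
position: [0.4372, 0.3326, 0.1826]
ee_rot: [0.998, 0.063, 0.002, -0.001]
ft_force: [-0.3, -0.1, -1.8]
grip_width: 0.262
grasp_force: 38.7
```

```bash
python3 - <<'E'
from h import *
p,W,o,R=report(); heldtube(p,W,o,R,zlo=.1,zhi=.2)
E
```

```text
t 23.98 pos [0.4372 0.3326 0.1826] x [0.992 0.125 0.004] y [ 0.126 -0.992 -0.001] z [ 0.004  0.002 -1.   ] F [-0.3 -0.1 -1.8] w 0.262 g 38.7 j [ 0.02  0.34 -0.9   1.72  0.29  1.21 -2.39]
('red', array([0.566 , 0.2662]), 163.4, array([0.024, 0.096]), 0.0227) move tx,ty [0.796 0.547] spin 0.794
('red', array([0.4348, 0.2687]), 14.6, array([0.109, 0.023]), 0.0226) move tx,ty [-0.069  0.421] spin -0.246
front s [0.0306 0.055 ] lat [-0.0089  0.012 ] 0.0015 ztop 0.1755 2902
rear s [-0.0442 -0.03  ] lat [-0.0125  0.0084] -0.0021 ztop 0.175 837
```

>>> {"op": "carry_out", "data": {
  "deltas": [
    [0,0.33,0,0,-1],
    [0.06,0.66,0,0,-1],
    [0.06,1,0,0,-1],
    [0.06,1,0,0,-1]
  ]
}}

```text
clock: 24.52
position: [0.4645, 0.1791, 0.1781]
ee_rot: [0.998, 0.059, -0.001, 0.001]
ft_force: [0.1, 0.5, -1.9]
grip_width: 0.261
grasp_force: 38.9
```

>>> {"op": "carry_out", "data": {
  "deltas": [
    [0.06,0.33,0,0,-1],
    [0.06,0.66,0,0,-1],
    [0.06,1,0,0,-1],
    [0.06,1,0,0,-1]
  ]
}}

```text
clock: 25.02
position: [0.4916, 0.0327, 0.1784]
ee_rot: [0.998, 0.06, -0.001, 0.0]
ft_force: [-0.0, 0.5, -1.2]
grip_width: 0.265
grasp_force: 39.0
```

>>> {"op": "carry_out", "data": {
  "deltas": [
    [0.03,0.3,0,0.095,-1],
    [0.056,0.6,0,0.095,-1],
    [0.056,0.6,0.1,0.095,-1],
    [0.056,0.6,0.3,0.095,-1],
    [0.056,0.6,0.5,0.095,-1],
    [0.056,0.6,0.5,0.095,-1]
  ]
}}

```text
clock: 25.78
position: [0.5096, -0.0497, 0.1023]
ee_rot: [0.999, 0.039, -0.003, -0.001]
ft_force: [-1.2, 0.2, -2.1]
grip_width: 0.263
grasp_force: 39.1
```

```bash
python3 - <<'E'
from h import *
o,R=obs(); p=camera("wrist"); W=cloud(p); print(rails(W)); heldtube(p,W,o,R,zlo=.08); heldtube(p,W,o,R,zlo=.03,zhi=.058,ylim=(-.01,.03),rad=.1)
x=o["position"]; print("rail err y",-.0508+.03*(x[0]-.52)-x[1])
E
```

```text
t 25.77 pos [ 0.5096 -0.0497  0.1023] x [ 0.997  0.078 -0.005] y [ 0.078 -0.997 -0.002] z [-0.005  0.002 -1.   ] F [-1.2  0.2 -2.1] w 0.263 g 39.1 j [ 0.61  0.31 -0.68  1.89  0.22  1.02 -1.66]
{'L': (array([0.0256, 0.0086]), 14, np.float64(0.0002))}
front s [0.0305 0.0549] lat [-0.0094  0.0116] 0.0011 ztop 0.0949 2865
rear s [-0.0443 -0.03  ] lat [-0.0132  0.009 ] -0.0021 ztop 0.0951 895
front s [0.0481 0.0719] lat [-0.0635 -0.0436] -0.0536 ztop 0.0536 1760
rail err y -0.0014606879398294179
```

>>> {"op": "carry_out", "data": {
  "deltas": [
    [0,0.009,0.05,0.01,-1],
    [0,0.009,0.12,0.01,-1],
    [0,0.009,0.19,0.01,-1],
    [0,0.009,0.24,0.01,-1],
    [0,0.009,0.255,0.01,-1],
    [0,0.009,0.255,0.01,-1]
  ]
}}

```text
clock: 26.58
position: [0.5117, -0.0531, 0.0665]
ee_rot: [0.999, 0.035, -0.0, -0.0]
ft_force: [-0.0, 0.4, -1.6]
grip_width: 0.261
grasp_force: 39.1
```

```bash
python3 - <<'E'
from h import *
o,R=obs(); p=camera("wrist"); W=cloud(p); heldtube(p,W,o,R,zlo=.03,rad=.07,ylim=(-.08,-.02))
x=o["position"]; print("rail err y",-.0508+.03*(x[0]-.52)-x[1])
E
```

```text
t 26.57 pos [ 0.5117 -0.0531  0.0665] x [ 0.997  0.071 -0.   ] y [ 0.071 -0.997 -0.   ] z [-0.  0. -1.] F [-0.   0.4 -1.6] w 0.261 g 39.1 j [ 0.59  0.36 -0.66  1.92  0.27  0.95 -1.69]
front s [0.0304 0.0549] lat [-0.0094  0.0116] 0.0011 ztop 0.0593 2898
rear s [-0.0447 -0.0298] lat [-0.0132  0.009 ] -0.0021 ztop 0.0592 895
rail err y 0.002091460980752094
```

>>> {"op": "carry_out", "data": {
  "deltas": [
    [0,-0.011,0,0,-1],
    [0,-0.011,0.015,0,-1],
    [0,-0.011,0.03,0,-1],
    [0,-0.011,0.036,0,-1],
    [0,-0.011,0.036,0,-1]
  ]
}}

```text
clock: 27.25
position: [0.5115, -0.0516, 0.0611]
ee_rot: [0.999, 0.035, -0.0, 0.0]
ft_force: [-0.5, 0.0, -1.6]
grip_width: 0.262
grasp_force: 39.1
```

>>> {"op": "carry_out", "data": {
  "deltas": [
    [0,0,0.002,0,-0.45],
    [0,0,0.002,0,-0.35],
    [0,0,0.002,0,-0.29],
    [0,0,0.002,0,-0.29],
    [0,0,-0.2,0,-0.29],
    [0,0,-0.5,0,-0.29],
    [0,0,-0.5,0,-0.29]
  ]
}}

```text
clock: 28.12
position: [0.5136, -0.0515, 0.1394]
ee_rot: [0.999, 0.035, 0.003, 0.001]
ft_force: [0.9, -0.8, 0.0]
grip_width: 0.357
grasp_force: 0.0
```

```bash
python3 - <<'E'
from h import *
p,W,o,R=report(); heldtube(p,W,o,R,zhi=.08,ylim=(-.08,-.02)); save(p,"w6")
y=masks(p["img"])["yellow"]&(W[...,1]<-.08)&(abs(W[...,2]-.051)<.006); print("pin",cv2.minEnclosingCircle(W[y][:,:2].astype(np.float32)))
E
```

```text
t 28.12 pos [ 0.5136 -0.0515  0.1394] x [0.997 0.071 0.006] y [ 0.071 -0.997  0.002] z [ 0.006 -0.001 -1.   ] F [ 0.9 -0.8  0. ] w 0.357 g 0.0 j [ 0.63  0.26 -0.69  1.86  0.19  1.08 -1.64]
('blue', array([ 0.6021, -0.0165]), 91.8, array([0.021, 0.125]), 0.0757) move tx,ty [ 0.605 -0.191] spin -2.925
('blue', array([ 0.5742, -0.0084]), 64.8, array([0.131, 0.04 ]), 0.0707) move tx,ty [ 0.423 -0.258] spin -2.025
('blue', array([ 0.5114, -0.0516]), 1.7, array([0.11 , 0.024]), 0.0531) move tx,ty [-0.015 -0.   ] spin 0.079
front s [0.0282 0.0522] lat [-0.0089  0.0113] 0.0012 ztop 0.0535 1119
rear s [-0.0566 -0.0334] lat [-0.0124  0.008 ] -0.0022 ztop 0.0534 776
pin ((0.5172353386878967, -0.11912446469068527), 0.030071482062339783)
```

View pics/w6.png

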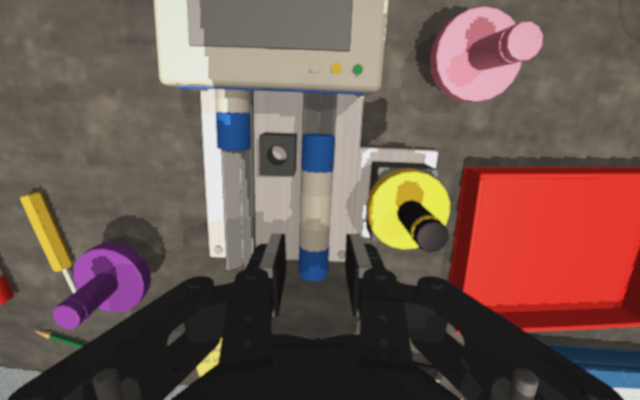

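The second tube is seated in the right rail at (316,205). Tube 1 is home at (235,120), and the pin is undisturbed at (410,208). Now I push tube 2.

>>> {"op": "carry_out", "data": {
  "deltas": [
    [-0.3,-0.01,0,0.079,-1],
    [-0.577,-0.023,0,0.079,-1],
    [-0.577,-0.023,0,0.079,-1],
    [-0.577,-0.023,0.2,0.079,-1],
    [-0.577,-0.023,0.4,0.079,-1],
    [-0.577,-0.023,0.5,0.079,-1],
    [-0.577,-0.023,0.5,0.079,-1],
    [-0.577,-0.023,0.5,0.079,-1]
  ]
}}

```text
clock: 29.18
position: [0.4257, -0.0541, 0.0619]
ee_rot: [1.0, 0.015, 0.0, 0.0]
ft_force: [0.2, 0.2, 0.4]
grip_width: -0.0
grasp_force: 0.0
```

```bash
python3 - <<'E'
from h import *
o,R=obs(); p=camera("wrist"); W=cloud(p); heldtube(p,W,o,R,zhi=.08,rad=.15,ylim=(-.08,-.02))
E
```

```text
t 29.18 pos [ 0.4257 -0.0541  0.0619] x [1.    0.03  0.001] y [ 0.03 -1.    0.  ] z [ 0.001 -0.    -1.   ] F [0.2 0.2 0.4] w -0.0 g 0.0 j [ 0.69  0.19 -0.71  2.13  0.16  0.88 -1.65]
front s [0.0317 0.0555] lat [-0.0104  0.0104] -0.0 ztop 0.0534 2642
```

>>> {"op": "carry_out", "data": {
  "deltas": [
    [0.07,0,0,0,-1],
    [0.12,0,0,0,-1],
    [0.16,0,0,0,-1],
    [0.22,0,0,0,-1],
    [0.28,0,0,0,-1],
    [0.34,0,0,0,-1],
    [0.4,0,0,0,-1],
    [0.46,0,0,0,-1],
    [0.52,0,0,0,-1],
    [0.58,0,0,0,-1],
    [0.64,0,0,0,-1],
    [0.7,0,0,0,-1],
    [0.74,0,0,0,-1],
    [0.74,0,0,0,-1]
  ]
}}

```text
clock: 30.98
position: [0.5365, -0.0509, 0.0612]
ee_rot: [1.0, 0.015, 0.0, -0.0]
ft_force: [0.1, 1.0, -0.1]
grip_width: -0.003
grasp_force: 0.0
```

>>> {"op": "carry_out", "data": {
  "deltas": [
    [0.012,0,0,0,-1],
    [0.024,0,0,0,-1],
    [0.024,0,0,0,-1]
  ]
}}

```text
clock: 31.35
position: [0.5396, -0.0509, 0.0612]
ee_rot: [1.0, 0.015, 0.0, 0.0]
ft_force: [-0.6, 0.4, -0.6]
grip_width: -0.001
grasp_force: 0.2
```

>>> {"op": "carry_out", "data": {
  "deltas": [
    [0.007,0,0,0,-1],
    [0.012,0,0,0,-1],
    [0.012,0,0,0,-1]
  ]
}}

```text
clock: 31.72
position: [0.5414, -0.0508, 0.0612]
ee_rot: [1.0, 0.015, 0.0, 0.0]
ft_force: [0.2, 0.9, -0.2]
grip_width: -0.003
grasp_force: 0.3
```

>>> {"op": "carry_out", "data": {
  "deltas": [
    [0.007,0,0,0,-1],
    [0.01,0,0,0,-1],
    [0.01,0,0,0,-1]
  ]
}}

```text
clock: 32.1
position: [0.543, -0.0508, 0.0612]
ee_rot: [1.0, 0.015, 0.0, 0.0]
ft_force: [-0.9, 0.6, 0.8]
grip_width: 0.003
grasp_force: 0.3
```

>>> {"op": "carry_out", "data": {
  "deltas": [
    [0.006,0,0,0,-1],
    [0.006,0,0,0,-1]
  ]
}}

```text
clock: 32.35
position: [0.5432, -0.0507, 0.061]
ee_rot: [1.0, 0.015, -0.001, 0.0]
ft_force: [-4.7, -0.8, 3.5]
grip_width: 0.001
grasp_force: 2.5
```

Both blue tubes are home. Now the red tube at (0.4345, 0.2687).

>>> {"op": "carry_out", "data": {
  "deltas": [
    [-0.1,0,0,0,-1],
    [-0.2,0,-0.2,0,-1],
    [-0.4,0,-0.6,0,-0.5],
    [-0.6,0,-0.95,0,0],
    [-0.6,0,-0.95,0,0],
    [-0.6,0,-0.95,0,0]
  ]
}}

```text
clock: 33.1
position: [0.4541, -0.0536, 0.2038]
ee_rot: [1.0, 0.015, 0.001, 0.001]
ft_force: [-0.4, 0.5, 0.1]
grip_width: 0.5
grasp_force: 0.0
```

>>> {"op": "carry_out", "data": {
  "deltas": [
    [0,-0.33,0,-0.1,0],
    [0,-0.66,0,-0.2,0],
    [-0.06,-1,0,-0.43,0],
    [-0.06,-1,0,-0.43,0]
  ]
}}

```text
clock: 33.6
position: [0.4393, 0.1005, 0.2025]
ee_rot: [0.991, 0.131, -0.001, -0.001]
ft_force: [-0.5, -1.3, 0.8]
grip_width: 0.505
grasp_force: 0.0
```

>>> {"op": "carry_out", "data": {
  "deltas": [
    [0,-0.33,0,0,0],
    [0,-0.66,0,0,0],
    [0,-1,0,0,0],
    [0,-1,0,0,0]
  ]
}}

```text
clock: 34.1
position: [0.4011, 0.2448, 0.2027]
ee_rot: [0.992, 0.13, -0.001, -0.001]
ft_force: [0.0, -0.3, 0.1]
grip_width: 0.503
grasp_force: 0.0
```

```bash
python3 - <<'E'
from h import *
report()
p={k:v for k,v in np.load("w1.npz").items()}; W=cloud(p); m=masks(p["img"])["red"]&(W[...,1]<-.16)&(W[...,0]>.38)
t=m&(W[...,2]<.01); print("floor",cv2.minAreaRect(W[t][:,:2].astype(np.float32)),np.nanmedian(W[t],0)); n,l,st,ce=cv2.connectedComponentsWithStats(m.astype(np.uint8)); i=1+np.argmax(st[1:,4]); P=W[l==i]; print("tray",cv2.minAreaRect(P[:,:2].astype(np.float32)))
E
```

```text
t 34.1 pos [0.4011 0.2448 0.2027] x [ 0.966  0.257 -0.002] y [ 0.257 -0.966 -0.003] z [-0.002  0.002 -1.   ] F [ 0.  -0.3  0.1] w 0.503 g 0.0 j [ 0.36  0.12 -1.05  1.88  0.11  1.2  -2.03]
('red', array([0.435 , 0.2687]), 14.1, array([0.109, 0.023]), 0.0228) move tx,ty [ 0.259 -0.096] spin 0.026
floor ((0.47369077801704407, -0.28993991017341614), (0.16446758806705475, 0.2140239179134369), 4.323382377624512) [ 0.48197112 -0.28161829  0.00239575]
tray ((0.47369077801704407, -0.28993991017341614), (0.16446758806705475, 0.2140239179134369), 4.323382377624512)
```

>>> {"op": "carry_out", "data": {
  "deltas": [
    [0.15,-0.06,0.2,0.026,0],
    [0.259,-0.093,0.5,0.026,0],
    [0.259,-0.093,0.8,0.026,0],
    [0.259,-0.093,0.9,0.026,0],
    [0.259,-0.093,0.9,0.026,0]
  ]
}}

```text
clock: 34.78
position: [0.4366, 0.2639, 0.0682]
ee_rot: [0.993, 0.12, -0.001, 0.0]
ft_force: [-1.0, -0.6, 0.5]
grip_width: 0.499
grasp_force: 0.0
```

```bash
python3 - <<'E'
from h import *
report()
E
```

```text
t 34.77 pos [0.4366 0.2639 0.0682] x [ 0.971  0.238 -0.002] y [ 0.238 -0.971  0.   ] z [-0.002 -0.001 -1.   ] F [-1.  -0.6  0.5] w 0.499 g 0.0 j [ 0.17  0.44 -0.94  1.92  0.42  1.   -2.28]
('red', array([0.4345, 0.2685]), 14.5, array([0.11 , 0.024]), 0.0226) move tx,ty [-0.006 -0.033] spin -0.025
```

>>> {"op": "carry_out", "data": {
  "deltas": [
    [-0.005,-0.03,0,-0.025,0],
    [-0.005,-0.03,0.15,-0.025,0],
    [-0.005,-0.03,0.26,-0.025,0],
    [-0.005,-0.03,0.26,-0.025,0],
    [-0.005,-0.03,0.26,-0.025,-0.6],
    [-0.005,-0.03,0.26,-0.025,-1],
    [-0.005,-0.03,0.26,-0.025,-1],
    [-0.005,-0.03,0.26,-0.025,-1],
    [-0.005,-0.03,0.26,-0.025,-1]
  ]
}}

```text
clock: 35.95
position: [0.4351, 0.2691, 0.03]
ee_rot: [0.992, 0.127, 0.0, -0.0]
ft_force: [-0.7, 0.2, 4.7]
grip_width: 0.264
grasp_force: 39.5
```

>>> {"op": "carry_out", "data": {
  "deltas": [
    [0,0,-0.1,0,-1],
    [0,0,-0.4,0,-1],
    [0,0,-0.8,0,-1],
    [0,0,-1,0,-1],
    [0,0,-1,0,-1]
  ]
}}

```text
clock: 36.58
position: [0.4357, 0.2697, 0.1825]
ee_rot: [0.992, 0.127, 0.002, -0.0]
ft_force: [-0.3, 0.1, -1.7]
grip_width: 0.26
grasp_force: 39.4
```

>>> {"op": "carry_out", "data": {
  "deltas": [
    [-0.05,0.33,0,0,-1],
    [-0.1,0.66,0,0,-1],
    [-0.17,1,0,0,-1],
    [-0.17,1,0,0,-1]
  ]
}}

```text
clock: 37.08
position: [0.4477, 0.1127, 0.1787]
ee_rot: [0.992, 0.123, -0.001, 0.001]
ft_force: [0.2, 1.0, -1.2]
grip_width: 0.264
grasp_force: 39.5
```

>>> {"op": "carry_out", "data": {
  "deltas": [
    [-0.05,0.33,0,0,-1],
    [-0.1,0.66,0,0,-1],
    [-0.17,1,0,0,-1],
    [-0.17,1,0,0,-1]
  ]
}}

```text
clock: 37.58
position: [0.4604, -0.0375, 0.1788]
ee_rot: [0.992, 0.124, -0.001, -0.0]
ft_force: [-0.0, 1.1, -0.8]
grip_width: 0.259
grasp_force: 39.6
```

>>> {"op": "carry_out", "data": {
  "deltas": [
    [-0.05,0.33,0,0.2,-1],
    [-0.1,0.66,0,0.3,-1],
    [-0.17,1,0,0.38,-1],
    [-0.17,1,0,0.38,-1]
  ]
}}

```text
clock: 38.08
position: [0.4734, -0.1884, 0.1787]
ee_rot: [1.0, 0.025, -0.001, -0.0]
ft_force: [-0.1, 0.5, -0.6]
grip_width: 0.261
grasp_force: 39.7
```

```bash
python3 - <<'E'
from h import *
o,R=obs(); p=camera("wrist"); W=cloud(p); save(p,"w7"); heldtube(p,W,o,R,"red",zlo=.1,zhi=.2)
m=masks(p["img"])["red"]&(W[...,2]<.04)&(W[...,2]>.025)&(W[...,1]<-.15)&(W[...,0]<.6)&(W[...,0]>.38)
print("rim",np.round(np.percentile(W[m],[1,99],axis=0),3),m.sum())
E
```

```text
t 38.08 pos [ 0.4734 -0.1884  0.1787] x [ 0.999  0.05  -0.001] y [ 0.05  -0.999 -0.001] z [-0.001  0.001 -1.   ] F [-0.1  0.5 -0.6] w 0.261 g 39.7 j [ 0.96  0.21 -0.74  1.83  0.15  1.17 -1.35]
front s [0.0299 0.0544] lat [-0.0114  0.011 ] -0.0002 ztop 0.1716 3084
rear s [-0.0447 -0.0305] lat [-0.0117  0.0107] -0.0005 ztop 0.1715 892
rim [[ 0.402 -0.376  0.025]
 [ 0.557 -0.18   0.03 ]] 2652
```

View pics/w7.png

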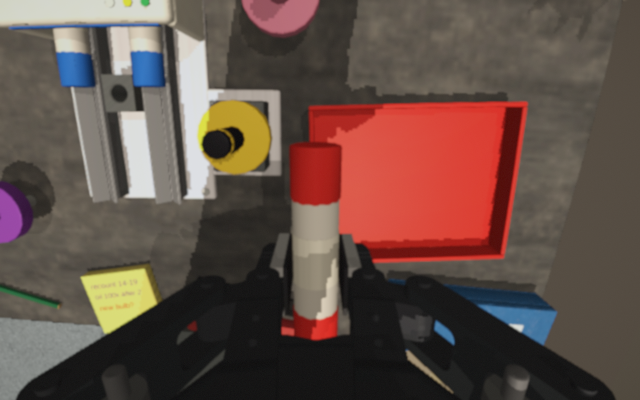

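Both blue caps show evenly at (75,68) and (148,68), the pin stands at (235,137), and the tray is clear with centre (0.48, -0.278). I place the red tube.

>>> {"op": "carry_out", "data": {
  "deltas": [
    [0,0.4,0,0,-1],
    [0,0.845,0,0,-1],
    [0,0.845,0.2,0,-1],
    [0,0.845,0.5,0,-1],
    [0,0.845,0.75,0,-1],
    [0,0.845,0.9,0,-1],
    [0,0.845,0.95,0,-1],
    [0,0.845,0.95,0,-1]
  ]
}}

```text
clock: 39.12
position: [0.4816, -0.3111, 0.0374]
ee_rot: [1.0, 0.028, 0.0, -0.0]
ft_force: [1.1, -0.3, -1.0]
grip_width: 0.265
grasp_force: 39.7
```

>>> {"op": "carry_out", "data": {
  "deltas": [
    [0,0,0.005,0,-0.4],
    [0,0,0.005,0,-0.3],
    [0,0,0.005,0,-0.2],
    [0,0,0.005,0,-0.2],
    [0,0,-0.3,0,-0.2],
    [0,0,-0.7,0,-0.2],
    [0,0,-1,0,-0.2],
    [0,0,-1,0,-0.2]
  ]
}}

```text
clock: 40.12
position: [0.4827, -0.3132, 0.1912]
ee_rot: [1.0, 0.028, 0.003, 0.002]
ft_force: [0.4, 0.3, -0.7]
grip_width: 0.399
grasp_force: 0.0
```

```bash
python3 - <<'E'
from h import *
o,R=obs(); s=camera("scene")
for t in tubes(s): print(t[0],np.round(t[1],4),round(t[2],1),round(t[3],3))
p=camera("wrist"); W=cloud(p)
h=cv2.cvtColor(p["img"],cv2.COLOR_RGB2HSV); m=(h[...,1]<60)&(h[...,2]>120)&(W[...,2]>.015)&(W[...,2]<.04)&(W[...,1]<-.2)&(W[...,1]>-.38)&(W[...,0]>.4)&(W[...,0]<.55)
print(cv2.minAreaRect(W[m][:,:2].astype(np.float32)),m.sum(),np.nanmax(W[m],0))
E
```

```text
t 40.12 pos [ 0.4827 -0.3132  0.1912] x [0.998 0.055 0.005] y [ 0.055 -0.998  0.004] z [ 0.005 -0.004 -1.   ] F [ 0.4  0.3 -0.7] w 0.399 g 0.0 j [ 1.04  0.33 -0.66  1.66  0.22  1.22 -1.18]
red [0.5694 0.2647 0.021 ] 164.2 0.094
((0.4813702702522278, -0.310936838388443), (0.05833200365304947, 0.020555615425109863), 3.521605968475342) 1267 [ 0.51071985 -0.29962819  0.02751032]
```

Red 1 is in the tray. For the last red one I add a half turn while travelling, so joint 7 stays inside its range.

>>> {"op": "carry_out", "data": {
  "deltas": [
    [0.05,-0.2,0,-0.3,0],
    [0.1,-0.4,0,-0.6,0],
    [0.136,-0.635,0,-0.9,0],
    [0.136,-0.635,0,-0.9,0]
  ]
}}

```text
clock: 40.72
position: [0.4959, -0.2129, 0.1859]
ee_rot: [0.965, 0.263, -0.001, -0.001]
ft_force: [-0.6, -0.7, -0.6]
grip_width: 0.495
grasp_force: 0.0
```

>>> {"op": "carry_out", "data": {
  "deltas": [
    [0.14,-0.17,0,-0.3,0],
    [0.27,-0.34,0,-0.6,0],
    [0.409,-0.504,0,-0.9,0],
    [0.409,-0.504,0,-0.9,0]
  ]
}}

```text
clock: 41.22
position: [0.5109, -0.118, 0.1863]
ee_rot: [0.877, 0.48, -0.0, -0.001]
ft_force: [-0.3, -0.3, -0.2]
grip_width: 0.499
grasp_force: 0.0
```

>>> {"op": "carry_out", "data": {
  "deltas": [
    [0.2,-0.09,0,-0.3,0],
    [0.4,-0.18,0,-0.6,0],
    [0.593,-0.263,0,-0.9,0],
    [0.593,-0.263,0,-0.9,0]
  ]
}}

```text
clock: 41.72
position: [0.5261, -0.0227, 0.1864]
ee_rot: [0.742, 0.671, 0.0, -0.001]
ft_force: [-1.2, -0.8, 0.2]
grip_width: 0.498
grasp_force: 0.0
```

>>> {"op": "carry_out", "data": {
  "deltas": [
    [0.22,0.01,0,-0.3,0],
    [0.43,0.02,0,-0.6,0],
    [0.648,0.035,0,-0.9,0],
    [0.648,0.035,0,-0.9,0]
  ]
}}

```text
clock: 42.22
position: [0.5412, 0.073, 0.1864]
ee_rot: [0.565, 0.825, 0.0, -0.001]
ft_force: [0.5, -0.4, 0.0]
grip_width: 0.505
grasp_force: 0.0
```

>>> {"op": "carry_out", "data": {
  "deltas": [
    [0.19,0.1,0,-0.3,0],
    [0.37,0.2,0,-0.6,0],
    [0.562,0.325,0,-0.9,0],
    [0.562,0.325,0,-0.9,0]
  ]
}}

```text
clock: 42.72
position: [0.5564, 0.1688, 0.1863]
ee_rot: [0.358, 0.934, -0.0, -0.001]
ft_force: [0.4, -0.0, -0.5]
grip_width: 0.497
grasp_force: 0.0
```

>>> {"op": "carry_out", "data": {
  "deltas": [
    [0.12,0.18,0,-0.3,0],
    [0.24,0.36,0,-0.6,0],
    [0.353,0.545,0,-0.85,0],
    [0.353,0.545,0,-0.85,0],
    [0.353,0.545,0,-0.85,0]
  ]
}}

```text
clock: 43.35
position: [0.5722, 0.2623, 0.1864]
ee_rot: [0.145, 0.989, -0.001, -0.0]
ft_force: [0.2, -0.3, -1.2]
grip_width: 0.499
grasp_force: 0.0
```

```bash
python3 - <<'E'
from h import *
report()
E
```

```text
t 43.35 pos [0.5722 0.2623 0.1864] x [-0.958  0.287 -0.   ] y [ 0.287  0.958 -0.002] z [-0.    -0.002 -1.   ] F [ 0.2 -0.3 -1.2] w 0.499 g 0.0 j [ 0.31  0.69 -1.19  1.49  0.64  1.4   0.36]
('red', array([0.5727, 0.264 ]), 163.3, array([0.023, 0.109]), 0.0227) move tx,ty [0.    0.012] spin 0.001
```

>>> {"op": "carry_out", "data": {
  "deltas": [
    [0,0.012,0.3,0,0],
    [0,0.012,0.6,0,0],
    [0,0.012,0.8,0,0],
    [0,0.012,0.8,0,0],
    [0,0.012,0.8,0,0]
  ]
}}

```text
clock: 44.02
position: [0.5728, 0.266, 0.0687]
ee_rot: [0.143, 0.99, 0.0, 0.001]
ft_force: [1.4, -0.6, 1.6]
grip_width: 0.501
grasp_force: 0.0
```

```bash
python3 - <<'E'
from h import *
report()
E
```

```text
t 44.02 pos [0.5728 0.266  0.0687] x [-0.959  0.283 -0.001] y [0.283 0.959 0.001] z [ 0.002  0.    -1.   ] F [ 1.4 -0.6  1.6] w 0.501 g 0.0 j [ 0.26  0.8  -1.1   1.59  0.75  1.22  0.3 ]
('red', array([0.573 , 0.2639]), 163.5, array([0.024, 0.11 ]), 0.0225) move tx,ty [-0.005 -0.013] spin 0.001
```

>>> {"op": "carry_out", "data": {
  "deltas": [
    [0,-0.013,0.15,0,0],
    [0,-0.013,0.26,0,0],
    [0,-0.013,0.26,0,0],
    [0,-0.013,0.26,0,-0.6],
    [0,-0.013,0.26,0,-1],
    [0,-0.013,0.26,0,-1],
    [0,-0.013,0.26,0,-1],
    [0,-0.013,0.26,0,-1]
  ]
}}

```text
clock: 45.08
position: [0.5716, 0.2649, 0.0286]
ee_rot: [0.142, 0.99, 0.0, 0.0]
ft_force: [-0.5, 0.7, 3.7]
grip_width: 0.264
grasp_force: 39.7
```

>>> {"op": "carry_out", "data": {
  "deltas": [
    [0,0,-0.1,0,-1],
    [0,0,-0.4,0,-1],
    [0,0,-0.8,0,-1],
    [0,0,-1,0,-1],
    [0,0,-1,0,-1]
  ]
}}

```text
clock: 45.7
position: [0.5721, 0.2654, 0.1813]
ee_rot: [0.142, 0.99, 0.001, 0.002]
ft_force: [0.4, -0.2, -2.6]
grip_width: 0.263
grasp_force: 39.4
```

>>> {"op": "carry_out", "data": {
  "deltas": [
    [-0.03,-0.33,0,0,-1],
    [-0.07,-0.66,0,0,-1],
    [-0.11,-1,0,0,-1],
    [-0.11,-1,0,0,-1]
  ]
}}

```text
clock: 46.2
position: [0.545, 0.11, 0.1765]
ee_rot: [0.146, 0.989, -0.002, -0.001]
ft_force: [1.1, 0.9, -1.0]
grip_width: 0.259
grasp_force: 39.6
```

>>> {"op": "carry_out", "data": {
  "deltas": [
    [-0.03,-0.33,0,0,-1],
    [-0.07,-0.66,0,0,-1],
    [-0.11,-1,0,0,-1],
    [-0.11,-1,0,0,-1]
  ]
}}

```text
clock: 46.7
position: [0.5179, -0.037, 0.177]
ee_rot: [0.146, 0.989, -0.001, -0.001]
ft_force: [0.6, 0.9, -0.8]
grip_width: 0.262
grasp_force: 39.8
```

>>> {"op": "carry_out", "data": {
  "deltas": [
    [-0.03,-0.33,0,-0.2,-1],
    [-0.07,-0.66,0,-0.4,-1],
    [-0.11,-1,0,-0.65,-1],
    [-0.11,-1,0,-0.65,-1]
  ]
}}

```text
clock: 47.2
position: [0.4916, -0.1842, 0.1771]
ee_rot: [-0.026, 1.0, 0.0, -0.001]
ft_force: [0.5, 0.8, -0.6]
grip_width: 0.255
grasp_force: 39.8
```

```bash
python3 - <<'E'
from h import *
o,R=obs(); d=np.array([.48,-.243,0])-o["position"]; print(R.T@d/.15)
E
```

```text
t 47.2 pos [ 0.4916 -0.1842  0.1771] x [-0.999 -0.051  0.001] y [-0.051  0.999  0.001] z [-0.001  0.001 -1.   ] F [ 0.5  0.8 -0.6] w 0.255 g 39.8 j [ 1.38  0.57 -1.41  1.77  0.58  1.32  1.46]
[ 0.09576663 -0.38849676  1.18068319]
```

Joint 3 is near its limit (-1.41 of -1.47), so I proceed in small steps and watch it.

>>> {"op": "carry_out", "data": {
  "deltas": [
    [0,0,0.1,0,-1],
    [0.05,0,0.2,0,-1],
    [0.05,0,0.2,0,-1]
  ]
}}

```text
clock: 47.58
position: [0.4835, -0.1803, 0.1465]
ee_rot: [-0.028, 1.0, 0.0, -0.001]
ft_force: [-0.1, -1.0, -0.0]
grip_width: 0.262
grasp_force: 39.8
```

```bash
python3 - <<'E'
from h import *
obs()
E
```

```text
t 47.58 pos [ 0.4835 -0.1803  0.1465] x [-0.998 -0.057  0.003] y [-0.057  0.998  0.001] z [-0.003  0.    -1.   ] F [-0.1 -1.  -0. ] w 0.262 g 39.8 j [ 1.38  0.59 -1.39  1.83  0.61  1.26  1.44]
```

>>> {"op": "carry_out", "data": {
  "deltas": [
    [0,-0.06,0,0,-1],
    [0,-0.12,0.03,0,-1],
    [0,-0.12,0.05,0,-1]
  ]
}}

```text
clock: 47.95
position: [0.4858, -0.2007, 0.1404]
ee_rot: [-0.027, 1.0, 0.0, 0.0]
ft_force: [-0.2, -0.4, -0.9]
grip_width: 0.261
grasp_force: 39.8
```

```bash
python3 - <<'E'
from h import *
obs()
E
```

```text
t 47.95 pos [ 0.4858 -0.2007  0.1404] x [-0.999 -0.053 -0.   ] y [-0.053  0.999 -0.   ] z [ 0.  0. -1.] F [-0.2 -0.4 -0.9] w 0.261 g 39.8 j [ 1.38  0.61 -1.37  1.81  0.63  1.26  1.46]
```

>>> {"op": "carry_out", "data": {
  "deltas": [
    [0.02,-0.1,0,0,-1],
    [0.04,-0.2,0.05,0,-1],
    [0.04,-0.28,0.1,0,-1],
    [0.04,-0.28,0.2,0,-1],
    [0.04,-0.28,0.3,0,-1],
    [0.04,-0.28,0.3,0,-1]
  ]
}}

```text
clock: 48.7
position: [0.4815, -0.2408, 0.0943]
ee_rot: [-0.028, 1.0, 0.001, -0.001]
ft_force: [-0.3, 0.6, -1.2]
grip_width: 0.258
grasp_force: 39.8
```

```bash
python3 - <<'E'
from h import *
obs()
E
```

```text
t 48.7 pos [ 0.4815 -0.2408  0.0943] x [-0.998 -0.056  0.002] y [-0.056  0.998  0.001] z [-0.002  0.001 -1.   ] F [-0.3  0.6 -1.2] w 0.258 g 39.8 j [ 1.38  0.68 -1.29  1.82  0.7   1.2   1.5 ]
```

>>> {"op": "carry_out", "data": {
  "deltas": [
    [0,0,0.15,0,-1],
    [0,0,0.28,0,-1],
    [0,0,0.36,0,-1],
    [0,0,0.4,0,-1],
    [0,0,0.4,0,-1],
    [0,0,0.4,0,-0.4],
    [0,0,0.4,0,-0.3],
    [0,0,0.4,0,-0.2],
    [0,0,0.4,0,-0.2],
    [0,0,0.1,0,-0.2],
    [0,0,-0.2,0,-0.2],
    [0,0,-0.4,0,-0.2],
    [0,0,-0.4,0,-0.2],
    [0,0,-0.4,0,-0.2]
  ]
}}

```text
clock: 50.45
position: [0.4817, -0.2419, 0.1549]
ee_rot: [-0.027, 1.0, -0.0, -0.0]
ft_force: [-0.3, -0.1, 0.7]
grip_width: 0.401
grasp_force: 0.0
```

```bash
python3 - <<'E'
from h import *
o,R=obs(); s=camera("scene"); save(s,"s9")
for t in tubes(s): print(t[0],np.round(t[1],4),round(t[2],1),round(t[3],3))
p=camera("wrist"); save(p,"w9"); W=cloud(p)
y=masks(p["img"])["yellow"]&(W[...,1]<-.05)&(abs(W[...,2]-.051)<.007); 
if y.sum()>20: print("pin",cv2.minEnclosingCircle(W[y][:,:2].astype(np.float32)),y.sum())
h=cv2.cvtColor(p["img"],cv2.COLOR_RGB2HSV); m=(h[...,1]<60)&(h[...,2]>120)&(W[...,2]>.015)&(W[...,2]<.04)&(W[...,1]<-.2)&(W[...,1]>-.38)&(W[...,0]>.4)&(W[...,0]<.55)
n,l,st,_=cv2.connectedComponentsWithStats(m.astype(np.uint8))
for i in range(1,n):
    if st[i,4]>150: print(cv2.minAreaRect(W[l==i][:,:2].astype(np.float32)),np.nanmax(W[l==i][:,2]))
E
```

```text
t 50.45 pos [ 0.4817 -0.2419  0.1549] x [-0.998 -0.055  0.001] y [-0.055  0.998 -0.   ] z [-0.001 -0.    -1.   ] F [-0.3 -0.1  0.7] w 0.401 g 0.0 j [ 1.43  0.62 -1.36  1.76  0.63  1.29  1.55]
pin ((0.5163118243217468, -0.12005862593650818), 0.029907196760177612) 2868
((0.48136988282203674, -0.3105480968952179), (0.05833720788359642, 0.02128317952156067), 3.3845064640045166) 0.028082168463967553
((0.4842630624771118, -0.24089102447032928), (0.0581233948469162, 0.02014741115272045), 2.4724464416503906) 0.02742169216522366
```

View pics/w9.png

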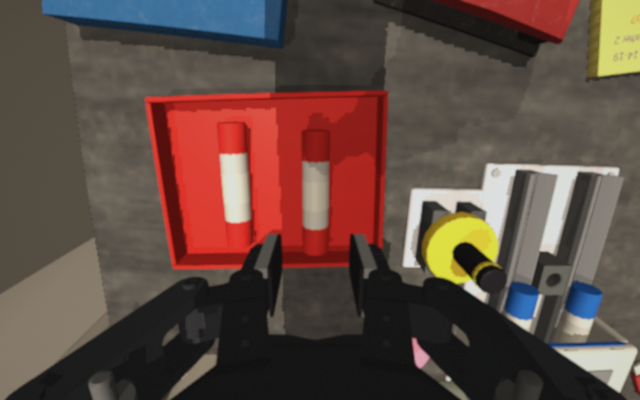

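View pics/s9.png

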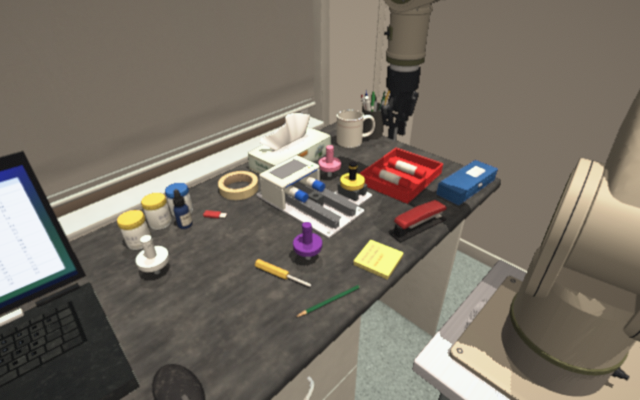

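Both reds lie in the tray at (235,185) and (316,190). The pin stands in the notch at (460,248), and both blue ends stick out of the hood at (520,300) and (583,300). I make a quick numeric check of the ends before handing in.

```bash
python3 - <<'E'
from h import *
ok=True
p=camera("wrist"); W=cloud(p); b=masks(p["img"])["blue"]; b=cv2.erode(b.astype(np.uint8),np.ones((3,3)))>0
for n,y0,xe in (("L",.010,.5527),("R",-.0495,.5546)):
    m=b&(abs(W[...,1]-y0)<.013)&(abs(W[...,2]-.05)<.007)&(W[...,0]<.59); x=np.percentile(W[m][:,0],1); print(n,m.sum(),x,xe); ok&=abs(x-xe)<.004
if ok: print(ticket.hand_in())
E
```

```text
L 641 0.551787021553797 0.5527
R 646 0.5539128574021195 0.5546
the job is handed in; nothing more can be done
None
```

I handed the job in at about 50 s of the 210 s allowed; the hand-in returned no verdict. By the last camera check the pin stands upright in the notch, both blue tubes are home against their stops, and both red tubes (the only two there) lie in the red tray.

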